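# File a carton into a sprung, packed row

### The arm

A 6-joint arm with a two-finger parallel gripper is mounted at the origin on the work surface. World frame = base frame: x ahead of the robot, y to its left, z up, the work surface at z = 0. Lengths are in m, angles in rad, forces in N, time in s.
With the tool pointing down it reaches from about 0.35 to 0.975 m from the base axis. Payload 4.9 kg.
Tool frame: the origin (TCP) lies at the very end of the fingers, on their centre line; the grasp point (between the pads) lies 19 mm behind it (pinch_z is the distance from the TCP to the grasp point, in m); z points along the fingers, y is the line along which they close (so a half turn about z gives the same grasp; the last joint's range is limited). The gripper opens to 85 mm and grips with 20 to 120 N. Pads are 22 mm wide; open, the fingers measure 114 mm over their backs; the gripper's body (76 mm by 85 mm) begins 54 mm behind the grasp point. The pads swing forward as they close: fully open they stand 13 mm farther back than shut.
Start: joints at [-1.255, 0.053, 1.613, -0, 1.476, -0.119], TCP at [0.263, -0.567, 0.231] pointing down, gripper open.
Joint ranges: [-3.01, 3.01], [-1.01, 2.22], [0.06, 2.58], [-1.02, 4.17], [0.09, 2.62], [-3.14, 3.14]. Speed limits (rad/s): [2.57, 2.57, 3.14, 3.14, 3.14, 3.14].

### API

Orientations are given as a unit quaternion [w, x, y, z].
In Python, from plant import * gives the robot as it stands. The module is installed in compiled form; this text tells all that it offers.
- The arm moves only by the tool play_rows, never from a script. Its arguments are lists of equal length, an entry for each row: "linear": the shift along the world's x, y, z in m, a list of three; "turn": the turn about the world's z in degrees. A call has 1 to 8 rows; each row shifts and turns the commanded pose from where the row before left it; what a row does not reach is not made up. A row lasts 1/8 s, in which the tool goes at most 62.5 mm and 10.7 degrees, less where a joint would pass 70% of its speed; a pose out of reach is approached as far as the arm can. A call is refused whole if a number of a shift passes 0.0625 or a number of a turn 10.7, either way. A call with a gripper value outside its range is refused whole. "hand" is the finger opening in m, from 0 to 0.0854, set as the call begins (left out, the last holds). The fingers move at their own pace and stop on an object; the grip force is fixed at half the most. Time passes only in rows, so rows that do not move let the fingers close. It gives the time, the measured TCP pose, the force, the opening and the grip force at its end, in the units of the state.
- state(): the state, without advancing time (a new reading comes with each control period).
- grab_frame(name): name is "scene" or "top"; returns the picture (480x640x3 uint8, red, green, blue); there is no depth.
- camera_info(name): a dict with "camera_matrix" (3x3 intrinsics, pixels), "origin" and "attitude" of the camera in the world. Camera axes: x right, y down, z forward; pixel columns grow to the right and rows downward; lengths in m; the calibration is good to about 2 mm. A picture is of the moment at which its call begins. camera_info takes no time and is no camera call.
- job_done(): hands the job in; it is judged then, once.
Trained networks look in the newest picture that a camera, given by its name, has taken for a name from the list of things; names that differ only in an ending like _2 or _b are one class to them, and where a whole thing is asked for, a point or a joint stands for the part that bears it (a point fixed in the world has none). Each returns a list of dicts, best first, with "p" (0 to 1); they miss things now and then, are a little off and sometimes report something else, mostly with a low value. They report only what shows in the picture. A call takes as long as a camera call. They do not tell look-alikes from the thing itself.
- trace(camera, thing): "region" (480x640 bool, what is visible of it) and "location" ([column, row] in pixels, amid what is visible of it).
The state is a dict: "time": time; "joint_pos": joint angles; "joint_vel": joint speeds; "joint_efforts": joint torques, N m; "tool_pos": TCP position; "tool_rot": TCP orientation; "contact_force": force on the tool from outside, world axes, zero at the start; "ft_torque": the same for the moment, N m; "gripper_width": opening from 0.0 (shut) to 1.0 (fully open); "grasp_force": force on a finger pad.
Only numpy, scipy, OpenCV 4.12 (cv2) and the standard library are available. Lean on these libraries where they do the work, as an engineer would, in place of code of your own. Each camera call takes 0.05 s, during which the arm holds its last target. There are 200 camera calls.

### The job

Put the new carton that stands alone on the bench into the row in the rack, directly behind the one carton of its own width, on the side towards the spring-loaded bookend. No gap is wide enough for it: ease the others apart along the channel, against the bookend's spring, without lifting any of them out. It must end fully down on the channel floor, upright and square, with all six standing pressed together; leave everything else on the bench where it is.

Things in the scene. Friction and masses are not known exactly. Their poses are not given: they have to be found in the camera images.
- new (a point): a plain brown cardboard carton of seals, 56 mm wide (its x), 24 mm thick (its y), 70 mm high, about 0.1 kg, standing upright alone on the open bench: the one to put away. The point is its centre, 35 mm above its base. z up.
- twin (a point): a plain brown cardboard carton of seals, 56 mm wide (its x), 24 mm thick (its y), 70 mm high, the only one in the rack of the same width as the new one. It stands at any of the first three places from the fixed end plate. The point is its centre, 35 mm above its base.
- narrow (a point): a plain brown cardboard carton of seals, 40 mm wide (its x), 24 mm thick (its y), 70 mm high, in the rack, at another of the first three places. The point is its centre, 35 mm above its base.
- mid (a point): a plain brown cardboard carton of seals, 48 mm wide (its x), 24 mm thick (its y), 70 mm high, in the rack, at another of the first three places. The point is its centre, 35 mm above its base.
- mid1 (a point): a plain brown cardboard carton of seals, 48 mm wide (its x), 24 mm thick (its y), 70 mm high, in the rack, at the fourth place from the end plate. The point is its centre, 35 mm above its base.
- mid2 (a point): a plain brown cardboard carton of seals, 48 mm wide (its x), 24 mm thick (its y), 70 mm high, in the rack, at the fifth and last place, beside the bookend. The point is its centre, 35 mm above its base.
- rack: dark steel channel screwed to the bench; the cartons stand in it in one row along its y, axes parallel to its own, loose, about 2 mm between them. 60 mm wide inside along its x, y from -81 to 169 mm. Floor 10 mm above the bench, side lips only 14 mm above the floor: any carton can be gripped across its width, above the lips, and slides easily. Origin: bench height, on the centre line.
- end_plate (a point): fixed steel plate that closes the channel where the row starts: 66 mm wide, 4 mm thick, its top 80 mm above the bench, with a low screwed foot 38 mm out behind it. The point is the middle of its inner face, 45 mm above the bench, at y = -75 mm of the rack; the row runs from there to the rack's +y.
- bookend_face (a point): steel bookend at the row's other end, an upright plate 54 mm wide, 4 mm thick, its rolled top edge 87 mm above the bench. The point is the middle of its front face (towards the last carton), 40 mm above the channel floor; axes as the rack's. Behind it a plunger rod runs into a fixed tube (top 52 mm above the bench) that holds its spring.
- bookend (a joint): travel of the spring-loaded bookend along the rack's y, m: 0 = fully forward, its face 133 mm from the end plate (five cartons and 13 mm of play), growing to 0.036 as it is pushed back. Its spring pushes it forward with 3 N at 0 and 0.15 N more per mm. With six cartons in the row it rests at 0.011.
- flat (a point): bystander, leave alone: another carton, 48 mm wide, lying on its broad face on the bench. The point is its centre, 12 mm above the bench.
- bearing: bystander, leave alone: bare steel ball bearing lying flat, 62 mm across, 16 mm high. Origin under its centre.
- oil: bystander, leave alone: grey plastic oil bottle, 54 mm across, 130 mm high. Origin under its centre.
- driver: bystander, leave alone: screwdriver lying on the bench, 200 mm long along its x, about 30 mm thick.
- mug: bystander, leave alone: white mug, 80 mm across, 92 mm high. Origin under its centre.
- hub: bystander, leave alone: dark steel wheel hub standing on its flange, 110 mm across, 72 mm high. Origin under its centre.
Mind the look-alikes: they are no part of the job. Leave any orange or purple look-alike of the part that bears narrow alone.

How it is judged:
By the outcome, as a careful person would: the job done as asked, in the order asked, and still so for the second after the job is handed in, with the robot touching nothing.
It also fails if it takes over 61 s, if anything falls off the work surface, if the arm or the gripper's body presses on something with over 40 N, if the wrist force passes 120 N, or if a joint passes its speed limit or range.

## Working session

There is one attempt and no reset: what is moved stays moved. The work goes in short steps, Python scripts to look and compute and a tool call to move; the robot and the scene stay as the last step left them, time stands still between calls to the robot, and variables do not carry over. Pictures are saved under pics/ and viewed, at most 10 in all, crops included, and the job is handed in when it is done.

Besides the shell and the picture viewer there is one more tool, called after "Request:" as name([rows], argument=value, ...), one row to a line, values as JSON. play_rows: Moves the arm, as the interface text tells. Its arguments: {"type":"object","properties":{"linear":{"type":"array","items":{"type":"array","items":{"type":"number"}}},"turn":{"type":"array","items":{"type":"number"}},"hand":{"type":"number"}},"required":["linear","turn"]}

```bash
mkdir -p pics; cat > h.py <<'E'
from plant import *
import numpy as np, cv2
from scipy.spatial.transform import Rotation as R
def cam(n):
    c=camera_info(n);K=np.array(c["camera_matrix"]);o=np.array(c["origin"]);a=np.array(c["attitude"])
    M=a if a.shape==(3,3) else R.from_quat(np.r_[a[1:],a[0]]).as_matrix()
    return K,o,M
def ray(n,px,z):
    K,o,M=cam(n);d=M@np.linalg.inv(K)@np.array([px[0],px[1],1.]);return o+d*(z-o[2])/d[2]
def proj(n,P):
    K,o,M=cam(n);q=K@(M.T@(np.asarray(P,float)-o));return q[:2]/q[2]
def shot(n,f,crop=None,s=1):
    im=grab_frame(n)[:,:,::-1]
    if crop: x0,y0,x1,y1=crop;im=im[y0:y1,x0:x1]
    cv2.imwrite(f,cv2.resize(im,None,fx=s,fy=s,interpolation=cv2.INTER_CUBIC))
E
python3 - <<'E'
from h import *
for n in("top","scene"):
    shot(n,f"pics/{n}0.png"); print(n,camera_info(n))
s=state();print(s)
for n in("top","scene"):
  for t in("new","twin","narrow","mid","rack","end_plate","bookend_face","flat","oil","hub","mug"):
    print(n,t,[(round(d["p"],2),np.round(d["location"],1).tolist(),int(d["region"].sum())) for d in trace(n,t)][:7])
E
```

```text
top {'camera_matrix': array([[451.37371731,   0.        , 316.42617189],
       [  0.        , 451.37371731, 237.73550995],
       [  0.        ,   0.        ,   1.        ]]), 'origin': array([0.41878051, 0.03572273, 1.27264013]), 'attitude': array([-0.04066078,  0.7149078 , -0.69649624,  0.04633063])}
scene {'camera_matrix': array([[524.31517298,   0.        , 319.28129985],
       [  0.        , 524.31517298, 238.0608134 ],
       [  0.        ,   0.        ,   1.        ]]), 'origin': array([1.42476279, 0.27660186, 0.67942053]), 'attitude': array([-0.27481273,  0.52645484,  0.71533051, -0.36827371])}
{'time': 0.1, 'joint_pos': array([-1.25499166e+00,  5.33208523e-02,  1.61413940e+00, -2.20446589e-05,
        1.47601018e+00, -1.18980635e-01]), 'joint_vel': array([ 0.00015264, -0.00318754, -0.00365665, -0.00014235, -0.00202461,
        0.00019597]), 'joint_efforts': array([-1.06022890e-04, -3.94904423e+01, -3.71361852e+01, -1.73272547e-04,
        3.90290399e-03,  1.65596919e-05]), 'tool_pos': array([ 0.26309047, -0.56631178,  0.23017769]), 'tool_rot': array([-9.33269423e-04,  9.76
[... 790 characters left out ...]
], 422)]
top hub [(0.95, [171.4, 235.0], 1232)]
top mug []
scene new [(0.56, [202.7, 208.1], 789)]
scene twin [(0.58, [338.8, 228.0], 437)]
scene narrow [(0.95, [377.1, 213.5], 418), (0.62, [416.6, 224.5], 475), (0.57, [347.9, 233.5], 381), (0.43, [395.8, 256.5], 643), (0.28, [384.1, 244.3], 446)]
scene mid [(0.91, [360.5, 232.1], 432), (0.84, [384.6, 243.3], 369), (0.57, [372.3, 239.2], 454)]
scene rack [(0.73, [404.3, 261.5], 2539)]
scene end_plate [(0.83, [401.9, 260.7], 2599), (0.73, [396.8, 251.1], 639)]
scene bookend_face []
scene flat [(0.84, [315.8, 205.5], 553)]
scene oil [(0.76, [237.2, 265.0], 1453)]
scene hub [(0.94, [527.5, 293.3], 2337)]
scene mug [(0.66, [108.9, 230.3], 2251)]
```

View pics/top0.png

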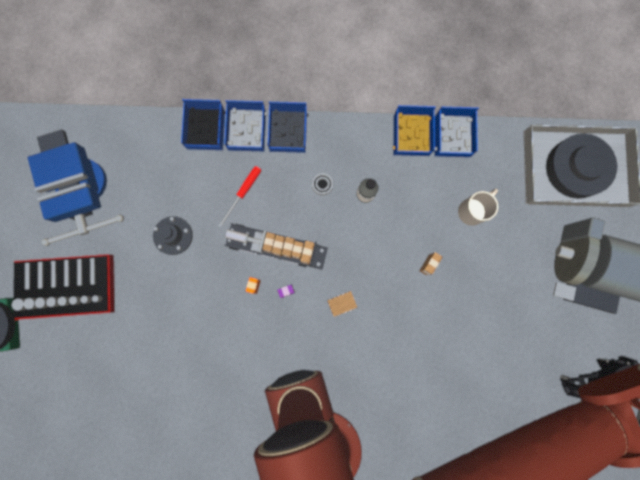

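View pics/scene0.png

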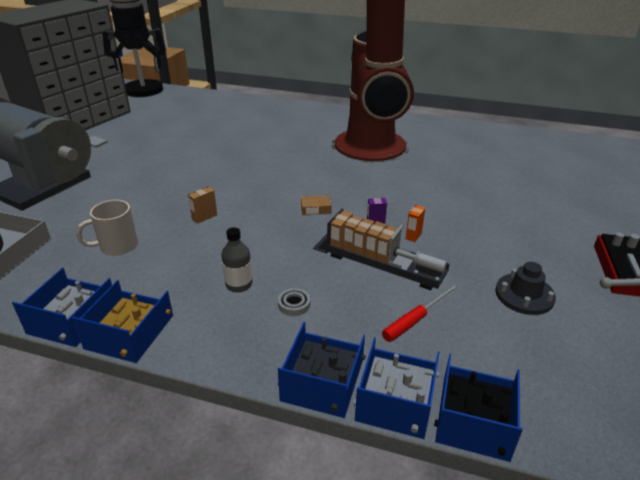

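The top view shows new at (430,264). The rack's row spans about (270..312, 240..252), with the end plate on the right (world -y) and the bookend plunger on the left (240,240). Purple and orange look-alikes are at (287,291) and (252,285). I'll zoom in next.

```bash
python3 - <<'E'
from h import *
a=grab_frame("top")[:,:,::-1];b=grab_frame("scene")[:,:,::-1]
A=cv2.resize(a[210:285,215:335],None,fx=6.6,fy=6.6,interpolation=cv2.INTER_CUBIC)
N=cv2.resize(a[245:285,405:455],None,fx=8,fy=8,interpolation=cv2.INTER_CUBIC)
B=cv2.resize(b[200:295,310:455],None,fx=5.5,fy=5.5,interpolation=cv2.INTER_CUBIC)
cv2.imwrite("pics/a1.png",A);cv2.imwrite("pics/b1.png",B);cv2.imwrite("pics/n1.png",N)
for p,z in(((256.4,244.6),.03),((430.2,264.1),.07)):print(ray("top",p,z))
E
```

```text
[0.549101   0.19316192 0.03      ]
[ 0.50484972 -0.27775668  0.07      ]
```

View pics/a1.png

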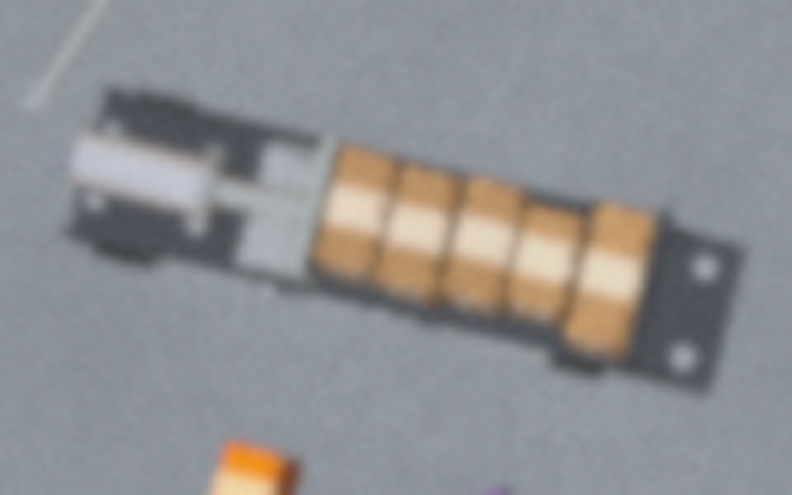

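View pics/b1.png

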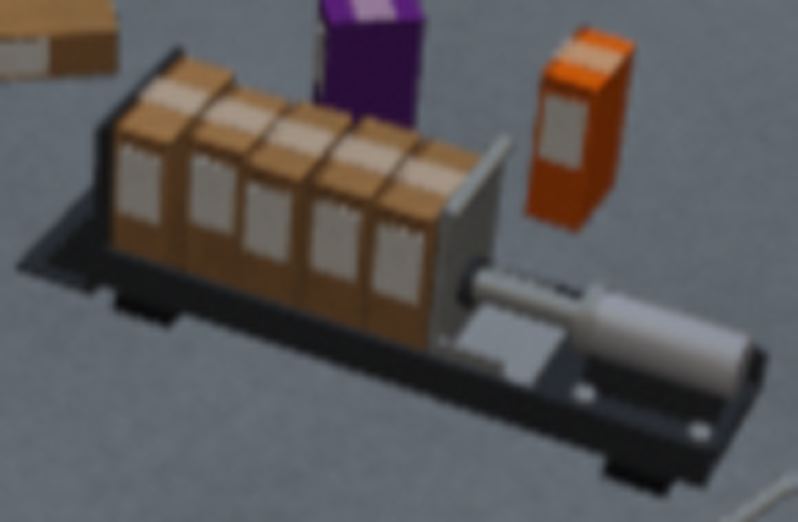

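View pics/n1.png

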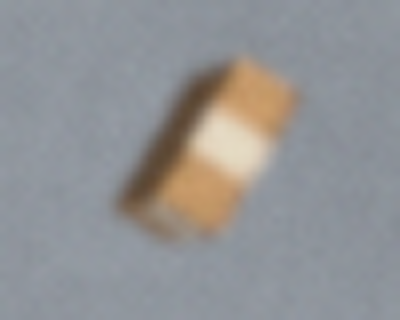

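Place 1, against the end plate, is the wide twin, with its top centre at crop (612,273). Narrow is second, at (543,256), so the new carton goes between those two. The new carton's top centre is at about (229,147) in its crop, yawed roughly -30°. Next I'll compute poses and check them against the scene view.

```bash
python3 - <<'E'
from h import *
A=lambda x,y:(215+(x+.5)/6.6-.5,210+(y+.5)/6.6-.5)
N=lambda x,y:(405+(x+.5)/8-.5,245+(y+.5)/8-.5)
B=lambda x,y:(310+(x+.5)/5.5-.5,200+(y+.5)/5.5-.5)
f=lambda v:np.round(np.array(v)*1000,1)
print("top view");
for n,p in dict(mid2=(355,207),mid1=(415,229),mid=(480,240),nar=(543,256),twin=(612,273)).items(): print(n,f(ray("top",A(*p),.08)))
for p in((597,203),(655,213)): print("twin far corners",f(ray("top",A(*p),.08)))
for p in((106,92),(742,245),(706,390),(70,235)): print("rack corners z0-10",f(ray("top",A(*p),.005)))
for p in((243,55),(300,97),(212,237),(160,200),(233,150)): print("new",f(ray("top",N(*p),.07)))
print("scene tops")
for p in((429,178),(368,157),(305,136),(243,114),(176,95)): print(f(ray("scene",B(*p),.08)))
print("flank low corners scene z.024 lip", f(ray("scene",B(110,262),.024)),f(ray("scene",B(700,470),.024)))
d=trace("scene","new")
if d: print("new scene centre",f(ray("scene",d[0]["location"],.04)))
r=trace("top","new")
if r:
  r=r[0]["region"].astype(np.uint8); print(cv2.minAreaRect(cv2.findNonZero(r)))
E
```

```text
top view
mid2 [554.5 155.5  80. ]
mid1 [546.2 131.   80. ]
mid [542.5 104.8  80. ]
nar [536.7  79.2  80. ]
twin [530.5  51.3  80. ]
twin far corners [558.7  58.2  80. ]
twin far corners [555.3  34.7  80. ]
rack corners z0-10 [609.9 271.8   5. ]
rack corners z0-10 [551.1  -3.    5. ]
rack corners z0-10 [488.7  11.    5. ]
rack corners z0-10 [547.7 284.1   5. ]
new [ 539.2 -290.7   70. ]
new [ 525.6 -309.7   70. ]
new [ 478.  -279.9   70. ]
new [ 489.9 -262.6   70. ]
new [ 507.2 -287.1   70. ]
scene tops
[552.6 155.1  80. ]
[545.9 130.9  80. ]
[539.3 105.5  80. ]
[531.8  79.7  80. ]
[526.7  52.1  80. ]
flank low corners scene z.024 lip [564.2  37.8  24. ] [620.  268.9  24. ]
new scene centre [ 522.8 -285.5   40. ]
((430.5588073730469, 263.23529052734375), (13.548388481140137, 24.5242977142334), 30.963756561279297)
```

Request:
play_rows([
  [0.017,0.04,0],
  [0.017,0.04,0],
  [0.017,0.04,0],
  [0.017,0.04,0],
  [0.017,0.04,0],
  [0.017,0.04,0],
  [0.017,0.04,0],
  [0.017,0.04,0],
], turn=[3.3,3.3,3.3,3.3,3.3,3.3,3.3,3.3], hand=0.0854)

```text
time: 2.4
tool_pos: [0.3997, -0.2455, 0.2315]
tool_rot: [0.0, 0.901, 0.434, 0.0]
contact_force: [0.6, -0.1, -0.6]
gripper_width: 1.002
grasp_force: 0.0
```

Request:
play_rows([
  [0.017,0.041,0],
  [0.017,0.041,0],
  [0.017,0.041,0],
  [0.017,0.041,0],
  [0.017,0.041,0],
  [0.017,0.041,0],
  [0.017,0.041,0],
  [0,0,0],
], turn=[3.3,3.3,3.3,3.3,3.3,3.3,3,0])

```text
time: 3.4
tool_pos: [0.5187, 0.0424, 0.2313]
tool_rot: [-0.0, 0.797, 0.604, 0.0]
contact_force: [0.4, 0.7, -0.4]
gripper_width: 1.002
grasp_force: 0.0
```

Request:
play_rows([
  [0.008,0.0185,0],
  [0.0078,0.0185,0],
  [0,0,-0.045],
  [0,0,-0.045],
  [0,0,-0.045],
  [0,0,-0.045],
  [0,0,0],
  [0,0,0],
], turn=[1.6,1.6,0,0,0,0,0,0])

```text
time: 4.4
tool_pos: [0.5354, 0.0773, 0.053]
tool_rot: [0.001, 0.781, 0.625, 0.001]
contact_force: [-0.7, 1.0, -0.2]
gripper_width: 1.003
grasp_force: 0.0
```

Request:
play_rows([
  [0,0,0],
  [0,0,0],
  [0,0,0],
  [0,0,0],
  [0,0,0],
  [0,0,0],
], turn=[0,0,0,0,0,0], hand=0.036)

```text
time: 5.15
tool_pos: [0.5353, 0.0772, 0.0529]
tool_rot: [0.001, 0.781, 0.625, 0.001]
contact_force: [-0.2, -0.1, 5.8]
gripper_width: 0.455
grasp_force: 61.5
```

Request:
play_rows([
  [0.0022,0.0041,0],
  [0.0022,0.0041,0],
  [0.0022,0.0041,0],
  [0.0022,0.0041,0],
  [0,0,0],
], turn=[0,0,0,0,0])

```text
time: 5.78
tool_pos: [0.5436, 0.0921, 0.0529]
tool_rot: [0.002, 0.781, 0.625, -0.001]
contact_force: [-2.7, -5.3, 8.8]
gripper_width: 0.459
grasp_force: 62.0
```

Request:
play_rows([
  [0,0,0],
  [0,0,0],
  [0,0,0],
  [0,0,0.04],
  [0,0,0.04],
  [-0.05,0,0.04],
  [-0.06,0,0.02],
  [-0.06,-0.06,0],
], turn=[0,0,0,0,0,0,0,0], hand=0.0854)

```text
time: 6.78
tool_pos: [0.3901, 0.0506, 0.1923]
tool_rot: [0.001, 0.779, 0.627, 0.002]
contact_force: [-0.4, -1.5, 0.4]
gripper_width: 1.001
grasp_force: 0.0
```

```bash
python3 - <<'E'
from h import *
a=grab_frame("top")[:,:,::-1];b=grab_frame("scene")[:,:,::-1]
A=cv2.resize(a[222:275,250:330],None,fx=10,fy=10,interpolation=cv2.INTER_CUBIC)
B=cv2.resize(b[200:295,310:455],None,fx=5.5,fy=5.5,interpolation=cv2.INTER_CUBIC)
cv2.imwrite("pics/a2.png",A);cv2.imwrite("pics/b2.png",B)
E
```

```text
(no output)
```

View pics/a2.png

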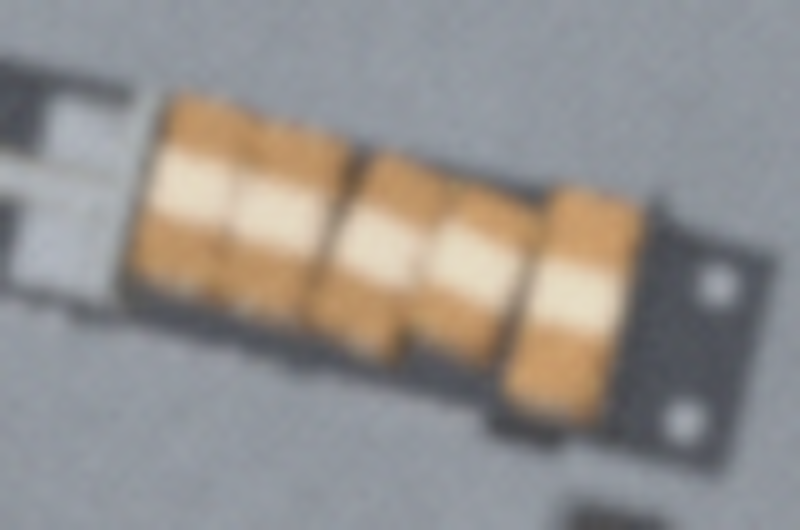

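The release let the spring fling the stack back: narrow and mid, at crop (478,262) and (375,250), are now yawed about 8° and the gap at the twin is only 2-3 mm. I'll grip narrow again, push it, then back off to the bookend's stop before letting go.

```bash
python3 - <<'E'
from h import *
for p in((197,183),(280,213),(375,250),(478,262),(575,295)):print(np.round(1000*ray("top",(250+(p[0]+.5)/10-.5,222+(p[1]+.5)/10-.5),.08),1))
s=state();print(s["tool_pos"],s["tool_rot"])
E
```

```text
[557.5 153.3  80. ]
[550.  130.9  80. ]
[540.8 105.4  80. ]
[538.3  78.   80. ]
[530.2  52.   80. ]
[0.38747764 0.04806706 0.18961113] [6.80965991e-04 7.81603335e-01 6.23775353e-01 2.66694021e-04]
```

Request:
play_rows([
  [0.05,0.01,0],
  [0.05,0.01,0],
  [0.05,0.0105,0],
  [0,0,-0.045],
  [0,0,-0.045],
  [0,0,-0.045],
  [0,0,0],
  [0,0,0],
], turn=[0,0,0,0,0,0,0,0])

```text
time: 7.88
tool_pos: [0.5419, 0.0802, 0.0566]
tool_rot: [0.001, 0.781, 0.625, 0.001]
contact_force: [1.0, 0.1, -0.4]
gripper_width: 1.002
grasp_force: 0.0
```

Request:
play_rows([
  [0,0,0],
  [0,0,0],
  [0,0,0],
  [0,0,0],
  [0,0,0],
  [0,0,0],
], turn=[0,0,0,0,0,0], hand=0.036)

```text
time: 8.62
tool_pos: [0.5419, 0.0799, 0.057]
tool_rot: [0.001, 0.781, 0.625, 0.001]
contact_force: [-1.0, 1.0, 5.3]
gripper_width: 0.466
grasp_force: 59.6
```

Request:
play_rows([
  [0.0007,0.0029,0],
  [0.0007,0.0029,0],
  [0.0007,0.0029,0],
  [0,0,0],
  [0,0,0],
], turn=[0,0,0,0,0])

```text
time: 9.25
tool_pos: [0.544, 0.0872, 0.0571]
tool_rot: [0.002, 0.781, 0.625, 0.0]
contact_force: [-0.6, -4.6, 5.6]
gripper_width: 0.47
grasp_force: 59.1
```

Request:
play_rows([
  [-0.0002,-0.001,0],
  [-0.0002,-0.001,0],
  [0,0,0],
  [0,0,0],
], turn=[0,0,0,0])

```text
time: 9.75
tool_pos: [0.5439, 0.0863, 0.057]
tool_rot: [0.001, 0.781, 0.625, 0.001]
contact_force: [0.7, -0.2, 4.9]
gripper_width: 0.463
grasp_force: 59.3
```

Request:
play_rows([
  [-0.0002,-0.001,0],
  [-0.0002,-0.001,0],
  [0,0,0],
  [0,0,0],
], turn=[0,0,0,0])

```text
time: 10.25
tool_pos: [0.5436, 0.085, 0.0571]
tool_rot: [0.001, 0.781, 0.625, 0.002]
contact_force: [1.6, 1.6, 4.4]
gripper_width: 0.467
grasp_force: 59.7
```

Request:
play_rows([
  [0,0,0],
  [0,0,0],
  [0,0,0],
  [0,0,0.04],
  [0,0,0.04],
  [-0.05,-0.05,0.04],
  [-0.06,-0.06,0],
  [-0.03,-0.06,0],
], turn=[0,0,0,0,0,0,0,0], hand=0.0854)

```text
time: 11.25
tool_pos: [0.4299, -0.0545, 0.1661]
tool_rot: [0.001, 0.78, 0.626, 0.0]
contact_force: [0.6, -0.7, 1.0]
gripper_width: 1.001
grasp_force: 0.0
```

```bash
python3 - <<'E'
from h import *
a=grab_frame("top")[:,:,::-1];b=grab_frame("scene")[:,:,::-1]
A=cv2.resize(a[222:275,250:330],None,fx=7,fy=7,interpolation=cv2.INTER_CUBIC)
B=cv2.resize(b[205:272,320:412],None,fx=6,fy=6,interpolation=cv2.INTER_CUBIC)[:230]
B=cv2.resize(b[208:262,325:405],None,fx=7,fy=7,interpolation=cv2.INTER_CUBIC)[:,:560]
cv2.imwrite("pics/a3.png",np.vstack([A[:300],B[:300]]))
E
```

```text
(no output)
```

View pics/a3.png

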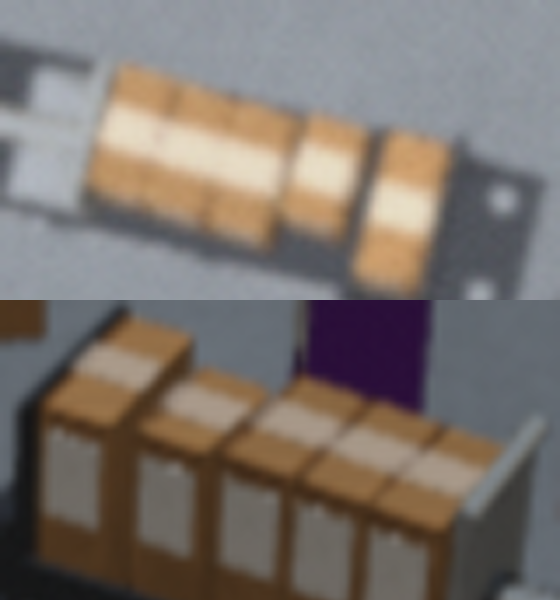

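The mids now sit tight and square against the bookend. Narrow at (325,172) and twin at (403,207) have a clear gap of about 9 mm, with another 2 mm between narrow and mid. Next I'll compute rack-frame coordinates and the wedge path.

```bash
cat >> h.py <<'E'
a=np.radians(-12.6); XH=np.array([np.cos(a),np.sin(a)]); YH=np.array([-np.sin(a),np.cos(a)]); O=np.array([.5425,.1117])
def rk(p): d=np.asarray(p)[:2]-O; return np.round(1000*np.array([d@XH,d@YH]),1)
def wd(x,y): return np.round(O+XH*x/1000+YH*y/1000,4)
def path(th,A):  # centre of new (rack mm) with leading corner A, tail dir (cos,-sin)
    t=np.radians(th); u=np.array([np.cos(t),-np.sin(t)]); v=np.array([np.sin(t),np.cos(t)])
    return np.array(A)+28*u+12*v
E
python3 - <<'E'
from h import *
P=lambda x,y:(250+(x+.5)/7-.5,222+(y+.5)/7-.5)
for n,p in dict(mid2=(133,133),mid1=(190,148),mid=(252,165),nar=(325,172),twin=(403,207),twinfarL=(390,130),twinfarR=(452,143),narfarL=(310,114),narfarR=(368,123)).items():
    print(n,rk(ray("top",P(*p),.08)))
Q=lambda x,y:(325+(x+.5)/7-.5,208+(y-300+.5)/7-.5)
for n,p in dict(mid2=(435,472),mid1=(375,449),mid=(302,423),nar=(210,405),twin=(118,365),twR=(190,345),twL=(130,318),narR=(264,385),narL=(207,370)).items(): print("sc",n,rk(ray("scene",Q(*p),.08)))
print(rk((.5436,.085)),state()["tool_pos"])
for th in(65,60,55,50,45,30,20,0):print(th,np.round(path(th,(0,0)),1))
E
```

```text
mid2 [ 3.2 45.1]
mid1 [ 3.  22.6]
mid [ 2.4 -1.8]
nar [  6.6 -29.3]
twin [  0.9 -61.3]
twinfarL [ 28.1 -49.3]
twinfarR [ 29.1 -73.3]
narfarL [ 26.7 -18.3]
narfarR [ 28.7 -40.5]
sc mid2 [ 1.9 43.3]
sc mid1 [-0.2 23.4]
sc mid [-1.8 -0.7]
sc nar [  3.3 -28.3]
sc twin [ -2.3 -61.9]
sc twR [-23.1 -48.3]
sc twL [-27.5 -71. ]
sc narR [-14.5 -19.2]
sc narL [-13.2 -37.6]
[  6.9 -25.8] [ 0.42911715 -0.05778617  0.1656479 ]
65 [ 22.7 -20.3]
60 [ 24.4 -18.2]
55 [ 25.9 -16.1]
50 [ 27.2 -13.7]
45 [ 28.3 -11.3]
30 [30.2 -3.6]
20 [30.4  1.7]
0 [28. 12.]
```

Request:
play_rows([
  [0.0157,-0.0458,0],
  [0.0157,-0.0458,0],
  [0.0157,-0.0458,0],
  [0.0157,-0.0458,0],
  [0.0157,-0.0458,0],
  [0,0,-0.02],
  [0,0,0],
  [0,0,0],
], turn=[-3.7,-3.7,-3.7,-3.7,-3.7,0,0,0])

```text
time: 12.35
tool_pos: [0.5094, -0.2815, 0.1453]
tool_rot: [-0.001, 0.871, 0.492, -0.0]
contact_force: [0.3, 0.6, 0.2]
gripper_width: 1.001
grasp_force: 0.0
```

Request:
play_rows([
  [-0.0019,-0.005,0],
  [0,0,0],
  [0,0,-0.035],
  [0,0,-0.035],
  [0,0,-0.03],
  [0,0,0],
  [0,0,0],
], turn=[0,0,0,0,0,0,0])

```text
time: 13.22
tool_pos: [0.5087, -0.2885, 0.0474]
tool_rot: [0.001, 0.871, 0.491, 0.0]
contact_force: [-0.0, -0.4, 0.7]
gripper_width: 0.998
grasp_force: 0.0
```

Request:
play_rows([
  [0,0,0],
  [0,0,0],
  [0,0,0],
  [0,0,0],
  [0,0,0],
  [0,0,0],
], turn=[0,0,0,0,0,0], hand=0.05)

```text
time: 13.98
tool_pos: [0.5091, -0.2889, 0.0479]
tool_rot: [0.001, 0.871, 0.491, 0.001]
contact_force: [0.8, -0.5, 5.6]
gripper_width: 0.64
grasp_force: 65.5
```

Request:
play_rows([
  [0,0,0.05],
  [0,0,0.05],
  [0.0102,0.0408,0],
  [0.0102,0.0408,0],
  [0.0102,0.0408,0],
  [0.0102,0.0408,0],
  [0.0102,0.0408,0],
  [0.0102,0.0408,0],
], turn=[0,0,-5.2,-5.2,-5.2,-5.2,-5.2,-5.2])

```text
time: 14.98
tool_pos: [0.5688, -0.0417, 0.1454]
tool_rot: [-0.0, 0.971, 0.237, -0.0]
contact_force: [0.7, -0.8, -0.9]
gripper_width: 0.641
grasp_force: 64.7
```

Request:
play_rows([
  [0.0102,0.0408,0],
  [0.0102,0.0408,0],
  [0,0,0],
  [0,0,0],
  [0,0,0],
], turn=[-5.2,-5.1,0,0,0])

```text
time: 15.6
tool_pos: [0.5891, 0.0374, 0.1456]
tool_rot: [0.0, 0.989, 0.15, -0.0]
contact_force: [0.7, -1.2, -1.0]
gripper_width: 0.64
grasp_force: 64.8
```

```bash
cat >> h.py <<'E'
def now():
    s=state();q=s["tool_rot"];th=-12.6-(np.degrees(2*np.arctan2(q[2],q[1]))-90);t=np.radians(th)
    p=rk(s["tool_pos"]);u=np.array([np.cos(t),-np.sin(t)]);v=np.array([np.sin(t),np.cos(t)])
    return th,p,p-28*u-12*v+OFF*v,s
OFF=1.2
def plan(wps,th0=None):
    th,p,A,s=now();print("now th",round(th,1),"tcp",p,"A",np.round(A,1),"z",round(s["tool_pos"][2],4),"F",np.round(s["contact_force"],1))
    for t2,A2 in wps:
        v=np.array([np.sin(np.radians(t2)),np.cos(np.radians(t2))]); c=path(t2,A2)-OFF*v
        d=(c-p)/1000; w=XH*d[0]+YH*d[1]; print(t2,A2,"move",np.round(w,4),"turn",round(th-t2,1)); p=c;th=t2
E
python3 - <<'E'
from h import *
plan([(60,(40,-43)),(60,(25,-42.5))])
a=grab_frame("top")[:,:,::-1];b=grab_frame("scene")[:,:,::-1]
A=cv2.resize(a[205:265,245:345],None,fx=5,fy=5,interpolation=cv2.INTER_CUBIC)
B=cv2.resize(b[170:270,310:410],None,fx=5,fy=5,interpolation=cv2.INTER_CUBIC)[:300]
cv2.imwrite("pics/a4.png",np.vstack([A,B]))
E
```

```text
now th 60.1 tcp [ 61.7 -62.3] A [ 38.4 -43.4] z 0.1456 F [ 0.7 -1.2 -1. ]
60 (40, -43) move [0.0017 0.0001] turn 0.1
60 (25, -42.5) move [-0.0145  0.0038] turn 0
```

View pics/a4.png

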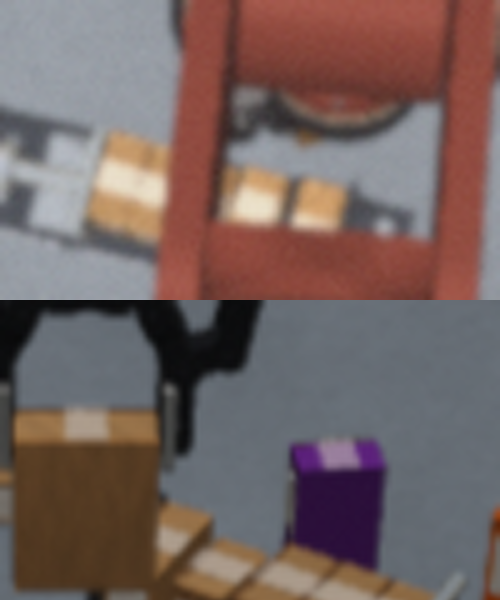

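The new carton hangs square, with the fingertips about 21 mm below its top, so a TCP of 0.083 keeps the fingers above the row. Next I lower it beside the rack and slide the leading corner in.

Request:
play_rows([
  [0.0017,0,-0.03],
  [0,0,-0.032],
  [0,0,0],
  [-0.005,0.0013,0],
  [-0.005,0.0013,0],
  [-0.0045,0.0012,0],
  [0,0,0],
], turn=[0,0,0,0,0,0,0])

```text
time: 16.58
tool_pos: [0.5766, 0.0424, 0.0846]
tool_rot: [0.0, 0.989, 0.151, 0.0]
contact_force: [-0.2, 0.4, -2.1]
gripper_width: 0.639
grasp_force: 64.7
```

```bash
python3 - <<'E'
from h import *
plan([(60,(25,-42.5)),(60,(23,-37)),(60,(15,-22))])
a=grab_frame("scene")[:,:,::-1]
B=cv2.resize(a[190:280,300:420],None,fx=6,fy=6,interpolation=cv2.INTER_CUBIC)
cv2.imwrite("pics/b5.png",B)
E
```

```text
now th 60.1 tcp [ 48.4 -60.2] A [ 25.1 -41.3] z 0.0846 F [-0.2  0.4 -2.1]
60 (25, -42.5) move [-0.0003 -0.0011] turn 0.1
60 (23, -37) move [-0.0008  0.0058] turn 0
60 (15, -22) move [-0.0045  0.0164] turn 0
```

View pics/b5.png

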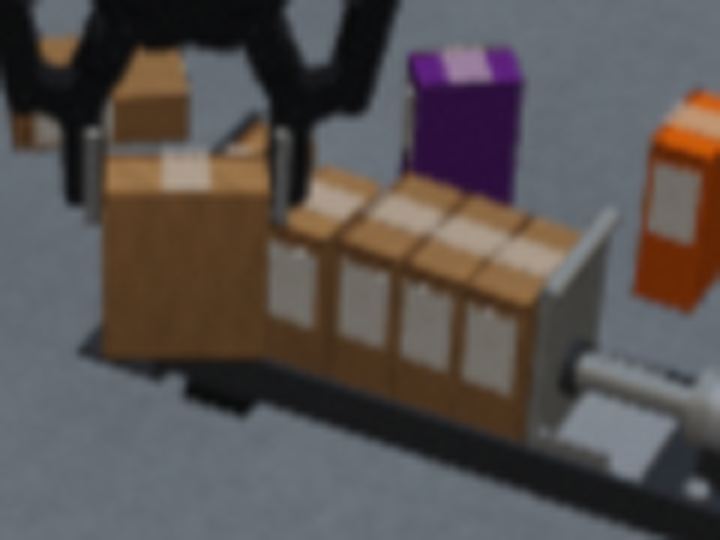

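New's corner is in at the twin–narrow gap, and narrow at crop (320,200) now touches mid. I'll push on towards the bookend.

Request:
play_rows([
  [-0.0003,0.0024,0],
  [-0.0003,0.0024,0],
  [-0.0008,0.003,0],
  [-0.0008,0.003,0],
  [0,0,0],
], turn=[0,0,0,0,0])

```text
time: 17.25
tool_pos: [0.5743, 0.0533, 0.0838]
tool_rot: [-0.0, 0.989, 0.151, -0.0]
contact_force: [0.2, -0.1, -1.0]
gripper_width: 0.636
grasp_force: 64.7
```

```bash
python3 - <<'E'
from h import *
plan([(60,(15,-22)),(45,(8,-27))])
a=grab_frame("scene")[:,:,::-1]
B=cv2.resize(a[190:280,300:420],None,fx=6,fy=6,interpolation=cv2.INTER_CUBIC)
cv2.imwrite("pics/b6.png",B)
E
```

```text
now th 60.1 tcp [ 43.8 -50.1] A [ 20.5 -31.2] z 0.0838 F [ 0.2 -0.1 -1. ]
60 (15, -22) move [-0.0033  0.0102] turn 0.1
45 (8, -27) move [-0.0025  0.0023] turn 15
```

View pics/b6.png

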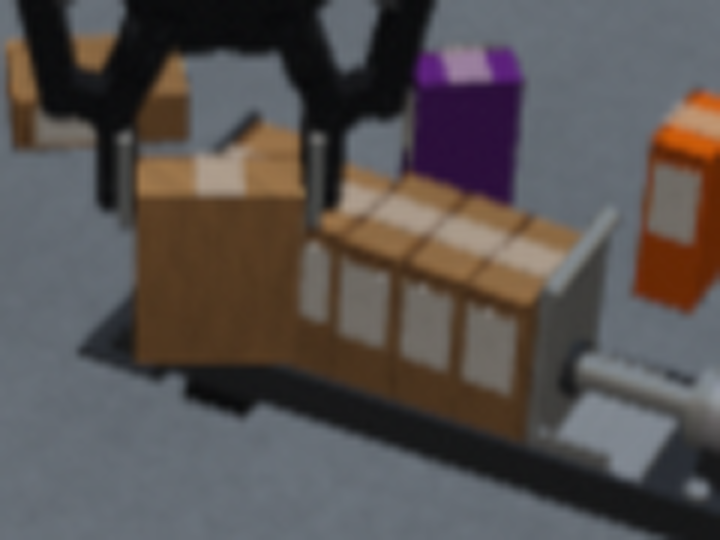

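Narrow slid sideways (towards rack -x) instead of back: it was loose from mid, and the wedge at θ=60 overlapped it too little. I'll park new beside the rack, shift twin slightly to -x, set narrow to +x tight against mid, and re-enter at a steeper angle.

```bash
python3 - <<'E'
from h import *
for n,p,z in(("oil",(366,186),.1),("bearing",(322,184),.016),("purple",(287,290),.07)):print(n,rk(ray("top",p,z)))
th,p,A,s=now()
for q in((p[0]+14,p[1]-3),(72,-115)):
    d=(np.array(q)-p)/1000;print(q,np.round(XH*d[0]+YH*d[1],4));p=np.array(q)
E
```

```text
oil [ 205.8 -171. ]
bearing [202.9 -53. ]
purple [-111.3  -34.6]
(np.float64(57.8), np.float64(-53.2)) [ 0.013 -0.006]
(72, -115) [ 0.0004 -0.0634]
```

Request:
play_rows([
  [0.0085,-0.003,0],
  [0.0085,-0.003,0],
  [0,-0.032,0],
  [0,-0.032,0],
  [0,0,-0.017],
  [0,0,-0.018],
  [0,0,0],
  [0,0,0],
], turn=[0,0,-7.5,-7.5,0,0,0,0])

```text
time: 18.3
tool_pos: [0.5908, -0.0162, 0.0477]
tool_rot: [-0.0, 1.0, 0.021, -0.001]
contact_force: [0.0, 0.8, -2.0]
gripper_width: 0.643
grasp_force: 67.0
```

Request:
play_rows([
  [0,0,0],
  [0,0,0],
  [0,0,0.05],
  [0,0,0.05],
  [-0.01,0.0113,0],
  [-0.01,0.0113,0],
  [-0.01,0.0113,0],
  [-0.01,0.0113,0],
], turn=[0,0,0,9.4,9.4,9.4,9.4,9.4], hand=0.0854)

```text
time: 19.3
tool_pos: [0.5512, 0.0286, 0.1493]
tool_rot: [0.0, 0.908, 0.42, 0.0]
contact_force: [0.5, 0.1, 0.4]
gripper_width: 0.996
grasp_force: 0.0
```

Request:
play_rows([
  [-0.01,0.0113,0],
  [-0.0104,0.0116,0],
  [0,0,0],
  [0,0,0],
  [0,0,0],
], turn=[9.4,9.4,9.2,0,0])

```text
time: 19.92
tool_pos: [0.5312, 0.051, 0.1491]
tool_rot: [0.0, 0.782, 0.624, 0.0]
contact_force: [-0.3, 0.1, 0.3]
gripper_width: 1.0
grasp_force: 0.0
```

```bash
python3 - <<'E'
from h import *
plan([])
th,p,A,s=now();d=(np.array((.9,-61))-p)/1000;print("to twin",np.round(XH*d[0]+YH*d[1],4))
for n in("top","scene"):
  grab_frame(n)
  for t in("narrow",):
    for d in trace(n,t): print(n,t,round(d["p"],2),np.round(d["location"],1),rk(ray(n,d["location"],.08)),int(d["region"].sum()))
E
```

```text
now th 0.2 tcp [  2.2 -61.7] A [-25.8 -72.4] z 0.1491 F [-0.3  0.1  0.3]
to twin [-0.0011  0.001 ]
top narrow 0.55 [256.3 284.8] [-117.7   46.4] 182
scene narrow 0.7 [416.4 223.7] [-57.1  83.8] 526
scene narrow 0.62 [349.9 233. ] [ 41.9 -19.5] 369
scene narrow 0.58 [379.8 211.3] [-62.8  -1.2] 470
```

Request:
play_rows([
  [-0.0011,0.001,-0.03],
  [0,0,-0.032],
  [0,0,-0.032],
  [0,0,0],
  [0,0,0],
], turn=[0,0,0,0,0])

```text
time: 20.75
tool_pos: [0.5308, 0.0521, 0.0561]
tool_rot: [0.001, 0.781, 0.625, 0.001]
contact_force: [-0.6, 0.4, 0.5]
gripper_width: 1.002
grasp_force: 0.0
```

Request:
play_rows([
  [0,0,0],
  [0,0,0],
  [0,0,0],
  [0,0,0],
  [0,0,0],
], turn=[0,0,0,0,0], hand=0.05)

```text
time: 21.38
tool_pos: [0.5308, 0.0522, 0.0567]
tool_rot: [0.001, 0.781, 0.625, 0.001]
contact_force: [-1.4, 0.3, 6.4]
gripper_width: 0.644
grasp_force: 64.0
```

```bash
python3 - <<'E'
from h import *
plan([])
E
```

```text
now th 0.1 tcp [  1.6 -60.7] A [-26.4 -71.5] z 0.0567 F [-1.4  0.3  6.4]
```

Request:
play_rows([
  [-0.0013,0.0003,0],
  [-0.0013,0.0003,0],
  [-0.001,0.0002,0],
  [0,0,0],
  [0,0,0],
], turn=[0,0,0,0,0])

```text
time: 22.0
tool_pos: [0.5282, 0.0528, 0.0567]
tool_rot: [0.001, 0.781, 0.625, 0.002]
contact_force: [1.7, -0.3, 6.5]
gripper_width: 0.643
grasp_force: 63.8
```

Request:
play_rows([
  [-0.0003,-0.0012,0],
  [-0.0002,-0.001,0],
  [0,0,0],
  [0,0,0],
], turn=[0,0,0,0])

```text
time: 22.5
tool_pos: [0.5277, 0.0518, 0.0566]
tool_rot: [0.0, 0.781, 0.625, 0.002]
contact_force: [1.4, 3.8, 6.6]
gripper_width: 0.641
grasp_force: 63.8
```

```bash
python3 - <<'E'
from h import *
plan([])
E
```

```text
now th 0.1 tcp [ -1.4 -61.7] A [-29.4 -72.5] z 0.0566 F [1.4 3.8 6.6]
```

Request:
play_rows([
  [0,0,0],
  [0,0,0],
  [0,0,0.03],
  [0,0,0.03],
  [0.005,0.0174,0],
  [0.0052,0.0174,0],
  [0,0,0],
  [0,0,0],
], turn=[0,0,0,0,0,0,0,0], hand=0.0854)

```text
time: 23.5
tool_pos: [0.5352, 0.0857, 0.1134]
tool_rot: [-0.001, 0.781, 0.625, -0.001]
contact_force: [0.2, 0.9, 0.6]
gripper_width: 1.001
grasp_force: 0.0
```

```bash
python3 - <<'E'
from h import *
plan([])
grab_frame("scene")
b=grab_frame("scene")
hsv=cv2.cvtColor(b,cv2.COLOR_RGB2HSV)
for t in("mid","twin","narrow"):
    for d in trace("scene",t):
        ys,xs=np.nonzero(d["region"]);print(t,round(d["p"],2),np.round(d["location"],1),xs.min(),xs.max(),ys.min(),ys.max())
E
```

```text
now th 0.0 tcp [ -1.5 -27. ] A [-29.5 -37.8] z 0.1134 F [0.2 0.9 0.6]
mid 0.94 [372. 240.] 365 385 223 259
mid 0.81 [384.6 242.7] 376 395 227 263
mid 0.64 [362.5 234.1] 355 376 219 255
twin 0.79 [336.6 228.4] 330 352 213 247
narrow 0.94 [417.6 225.9] 407 425 206 241
narrow 0.8 [381.3 211.5] 367 386 198 223
narrow 0.74 [349.9 234.9] 346 364 217 252
narrow 0.49 [407.6 321.9] 383 454 287 341
```

Request:
play_rows([
  [0.0018,0.0011,-0.028],
  [0,0,-0.03],
  [0,0,0],
  [0,0,0],
], turn=[0,0,0,0])

```text
time: 24.25
tool_pos: [0.5385, 0.0865, 0.0579]
tool_rot: [0.0, 0.781, 0.625, 0.001]
contact_force: [0.2, 0.7, 1.5]
gripper_width: 0.998
grasp_force: 0.0
```

Request:
play_rows([
  [0,0,0],
  [0,0,0],
  [0,0,0],
  [0,0,0],
  [0,0,0],
  [0,0,0],
], turn=[0,0,0,0,0,0], hand=0.036)

```text
time: 25.0
tool_pos: [0.5388, 0.0866, 0.0581]
tool_rot: [0.001, 0.781, 0.625, 0.001]
contact_force: [-0.4, -0.3, 6.0]
gripper_width: 0.453
grasp_force: 61.1
```

```bash
python3 - <<'E'
from h import *
plan([])
E
```

```text
now th 0.1 tcp [  1.9 -25.3] A [-26.1 -36.1] z 0.0581 F [-0.4 -0.3  6. ]
```

Request:
play_rows([
  [0.003,-0.0007,0],
  [0.003,-0.0006,0],
  [0.0003,0.0015,0],
  [0.0003,0.0014,0],
  [0,0,0],
  [0,0,0],
], turn=[0,0,0,0,0,0])

```text
time: 25.75
tool_pos: [0.5452, 0.0868, 0.0581]
tool_rot: [0.002, 0.781, 0.625, -0.001]
contact_force: [-1.2, -4.4, 7.0]
gripper_width: 0.454
grasp_force: 61.3
```

Request:
play_rows([
  [-0.0002,-0.001,0],
  [0,0,0],
  [0,0,0],
], turn=[0,0,0])

```text
time: 26.12
tool_pos: [0.5452, 0.0865, 0.0581]
tool_rot: [0.001, 0.781, 0.625, 0.0]
contact_force: [-0.9, -2.9, 5.6]
gripper_width: 0.455
grasp_force: 61.1
```

```bash
python3 - <<'E'
from h import *
plan([])
E
```

```text
now th 0.1 tcp [  8.1 -24. ] A [-19.9 -34.8] z 0.0581 F [-0.9 -2.9  5.6]
```

Request:
play_rows([
  [-0.0002,-0.0008,0],
  [0,0,0],
], turn=[0,0])

```text
time: 26.38
tool_pos: [0.5451, 0.0863, 0.0581]
tool_rot: [0.001, 0.781, 0.625, 0.001]
contact_force: [0.2, -1.3, 4.9]
gripper_width: 0.458
grasp_force: 61.1
```

Request:
play_rows([
  [0,-0.0003,0],
  [0,0,0],
  [0,0,0],
  [0,0,0],
  [0,0,0.045],
  [0,0,0.045],
  [0.0076,-0.017,0],
  [0.0076,-0.017,0],
], turn=[0,0,0,0,0,-9,-9.4,-9.4], hand=0.0854)

```text
time: 27.38
tool_pos: [0.5599, 0.0519, 0.148]
tool_rot: [0.0, 0.909, 0.417, 0.001]
contact_force: [0.0, 0.2, -0.1]
gripper_width: 1.001
grasp_force: 0.0
```

Request:
play_rows([
  [0.0076,-0.017,0],
  [0.0076,-0.017,0],
  [0.0076,-0.017,0],
  [0.0076,-0.017,0],
  [0,0,0],
  [0,0,0],
  [0,0,0],
], turn=[-9.4,-9.4,-9.4,-9.4,-9.4,0,0])

```text
time: 28.25
tool_pos: [0.5895, -0.0157, 0.1467]
tool_rot: [-0.0, 1.0, 0.023, -0.0]
contact_force: [-0.1, 0.7, 0.1]
gripper_width: 1.002
grasp_force: 0.0
```

```bash
python3 - <<'E'
from h import *
plan([])
print(np.array([.5908,-.0162])-state()["tool_pos"][:2])
for n in("top","scene"):
  grab_frame(n)
  for t in("narrow","mid","twin","new"):
    for d in trace(n,t):
        ys,xs=np.nonzero(d["region"]);print(n,t,round(d["p"],2),np.round(d["location"],1),rk(ray(n,d["location"],.08)),xs.min(),xs.max(),ys.min(),ys.max())
E
```

```text
now th 74.7 tcp [  73.7 -114.1] A [ 55.9 -89.9] z 0.1467 F [-0.1  0.7  0.1]
[ 0.00127364 -0.00049802]
top narrow 0.68 [282.4 292.6] [-120.7  -25.1] 277 293 285 298
top narrow 0.67 [252.2 285. ] [-120.8   56.7] 246 259 278 292
top narrow 0.44 [295.6 246.7] [  4.9 -28.6] 290 302 237 254
top mid 0.67 [268.2 242.1] [-1. 45.] 263 274 232 249
top mid 0.67 [250.4 241.9] [-12.   90.9] 225 323 223 264
top mid 0.66 [276. 242.] [ 4.3 25. ] 272 282 234 252
top mid 0.46 [285.4 245.6] [ 1.1 -1.7] 280 291 238 256
top twin 0.74 [257.6 244.4] [-13.8  70.7] 249 264 232 251
scene narrow 0.92 [376.3 212.3] [-55.4  -6. ] 368 386 198 224
scene narrow 0.92 [415.5 223. ] [-58.7  81.3] 406 424 206 241
scene narrow 0.71 [351.7 234.1] [ 43.5 -14.6] 345 363 219 253
scene mid 0.93 [384.3 244.6] [43.5 56.5] 376 396 226 263
scene mid 0.72 [373.6 238.1] [34.1 29.2] 366 386 223 259
scene mid 0.68 [363.1 234.5] [33.3  5.8] 356 376 219 256
scene twin 0.55 [339.4 230.1] [ 43.4 -42.5] 330 351 212 249
scene new 0.74 [302.4 247.9] [132.9 -75.7] 287 315 229 263
scene new 0.56 [108.7 230.8] [ 278.9 -442.5] 75 137 200 256
```

Request:
play_rows([
  [0.0013,-0.0005,-0.03],
  [0,0,-0.035],
  [0,0,-0.0335],
  [0,0,0],
  [0,0,0],
], turn=[0,0,0,0,0])

```text
time: 29.38
tool_pos: [0.5919, -0.0165, 0.0497]
tool_rot: [0.0, 1.0, 0.022, 0.001]
contact_force: [0.9, 0.0, 0.6]
gripper_width: 1.004
grasp_force: 0.0
```

Request:
play_rows([
  [0,0,0],
  [0,0,0],
  [0,0,0],
  [0,0,0],
  [0,0,0],
  [0,0,0.018],
  [0,0,0.02],
  [0,0,0],
], turn=[0,0,0,0,0,0,0,0], hand=0.05)

```text
time: 30.38
tool_pos: [0.5928, -0.0167, 0.0895]
tool_rot: [0.0, 1.0, 0.022, 0.003]
contact_force: [0.0, -0.4, -0.9]
gripper_width: 0.641
grasp_force: 64.2
```

```bash
python3 - <<'E'
from h import *
plan([(72,(40,-41.2)),(72,(24.5,-41.2))])
E
```

```text
now th 74.9 tcp [  77.1 -114.3] A [ 59.4 -90.1] z 0.0895 F [ 0.  -0.4 -0.9]
72 (40, -41.2) move [-0.0069  0.0526] turn 2.9
72 (24.5, -41.2) move [-0.0151  0.0034] turn 0
```

Request:
play_rows([
  [-0.0023,0.0175,0],
  [-0.0023,0.0175,0],
  [-0.0023,0.0176,-0.005],
  [0,0,0],
  [0,0,0],
], turn=[1,1,0.9,0,0])

```text
time: 31.0
tool_pos: [0.5839, 0.0364, 0.081]
tool_rot: [0.0, 0.999, 0.048, -0.0]
contact_force: [0.5, 0.5, -0.3]
gripper_width: 0.641
grasp_force: 64.2
```

```bash
python3 - <<'E'
from h import *
plan([(72,(24.5,-41.2)),(72,(24.5,-30)),(72,(20,-16))])
E
```

```text
now th 72.0 tcp [ 56.8 -64.4] A [ 37.9 -41.1] z 0.081 F [ 0.5  0.5 -0.3]
72 (24.5, -41.2) move [-0.0131  0.0028] turn -0.0
72 (24.5, -30) move [0.0024 0.0109] turn 0
72 (20, -16) move [-0.0013  0.0146] turn 0
```

Request:
play_rows([
  [0,0,0.003],
  [-0.0045,0.001,0],
  [-0.0045,0.0009,0],
  [-0.0041,0.0009,0],
  [0,0,0],
  [0,0,0],
], turn=[0,0,0,0,0,0])

```text
time: 31.75
tool_pos: [0.571, 0.039, 0.0844]
tool_rot: [0.0, 0.999, 0.047, 0.0]
contact_force: [-0.0, 0.1, -2.2]
gripper_width: 0.639
grasp_force: 64.2
```

Request:
play_rows([
  [0.0005,0.002,0],
  [0.0005,0.002,0],
  [0.0005,0.002,0],
  [0,0,0],
  [0,0,0],
], turn=[0,0,0,0,0])

```text
time: 32.38
tool_pos: [0.5726, 0.0445, 0.0845]
tool_rot: [0.001, 0.999, 0.047, 0.0]
contact_force: [0.3, -4.2, -1.3]
gripper_width: 0.639
grasp_force: 64.2
```

```bash
cat >> h.py <<'E'
def see():
    grab_frame("scene")
    for t in("narrow","mid","bookend_face"):
        for d in trace("scene",t):
            ys,xs=np.nonzero(d["region"])
            if 200<d["location"][1]<260 and 335<d["location"][0]<402: print(t,round(d["p"],2),np.round(d["location"],1),xs.min(),xs.max(),ys.min(),ys.max())
E
python3 - <<'E'
from h import *
plan([(72,(24.5,-30)),(72,(20,-16))]);see()
E
```

```text
now th 72.0 tcp [ 44. -59.] A [ 25.1 -35.7] z 0.0845 F [ 0.3 -4.2 -1.3]
72 (24.5, -30) move [0.0007 0.0057] turn -0.0
72 (20, -16) move [-0.0013  0.0146] turn 0
narrow 0.62 [380.6 212.5] 367 387 198 223
narrow 0.61 [350.5 236.9] 346 363 219 253
mid 0.97 [373.6 240.7] 367 387 223 259
mid 0.96 [364.8 237.6] 357 375 220 255
mid 0.82 [385.2 243.1] 378 396 226 263
bookend_face 0.77 [399.4 254. ] 388 414 227 269
```

Request:
play_rows([
  [0.0006,0.0027,0],
  [0.0006,0.0027,0],
  [0.0006,0.0027,0],
  [0.0006,0.0027,0],
  [0.0006,0.0027,0],
  [0,0,0],
], turn=[0,0,0,0,0,0])

```text
time: 33.33
tool_pos: [0.576, 0.0579, 0.0846]
tool_rot: [0.001, 0.999, 0.047, 0.001]
contact_force: [2.1, -5.7, -1.7]
gripper_width: 0.641
grasp_force: 64.2
```

```bash
python3 - <<'E'
from h import *
plan([(72,(21,-14)),(60,(11,-14)),(55,(9,-20)),(45,(6,-26)),(30,(-2,-32))]);see()
E
```

```text
now th 72.0 tcp [ 44.5 -45.2] A [ 25.6 -21.9] z 0.0846 F [ 2.1 -5.7 -1.7]
72 (21, -14) move [-0.0027  0.0087] turn -0.0
60 (11, -14) move [-0.0045  0.0056] turn 12
55 (9, -20) move [-0.0013 -0.0037] turn 5
45 (6, -26) move [-0.0008 -0.0013] turn 10
30 (-2, -32) move [-0.0053  0.0027] turn 15
narrow 0.71 [378.  211.6] 368 386 198 223
narrow 0.59 [401.9 255.4] 394 413 228 270
narrow 0.55 [356.5 239.9] 352 365 222 254
mid 0.78 [379.2 240.9] 373 393 224 261
mid 0.66 [389.8 247. ] 382 401 228 265
mid 0.63 [371.3 237.6] 363 381 221 257
```

```bash
python3 - <<'E'
from h import *
plan([(72,(24.5,-12)),(65,(17,-13)),(60,(11,-17)),(55,(6.5,-22)),(45,(2,-25)),(30,(-8,-30)),(15,(-18,-37)),(5,(-25,-44)),(0,(-27.3,-49))])
E
```

```text
now th 72.0 tcp [ 44.4 -45.2] A [ 25.5 -21.9] z 0.0846 F [ 0.8 -5.5 -2.5]
72 (24.5, -12) move [0.0012 0.0099] turn -0.0
65 (17, -13) move [-0.0044  0.0025] turn 7
60 (11, -17) move [-0.0046 -0.0011] turn 5
55 (6.5, -22) move [-0.0035 -0.0022] turn 5
45 (2, -25) move [-0.0016  0.002 ] turn 10
30 (-8, -30) move [-0.0071  0.0042] turn 15
15 (-18, -37) move [-0.0094  0.003 ] turn 15
5 (-25, -44) move [-0.0082 -0.0001] turn 10
0 (-27.3, -49) move [-0.0036 -0.0018] turn 5
```

Request:
play_rows([
  [0.0003,0.0025,0],
  [0.0003,0.0025,0],
  [0.0003,0.0025,0],
  [0.0003,0.0024,0],
  [-0.0022,0.0013,0],
  [-0.0022,0.0012,0],
  [0,0,0],
], turn=[0,0,0,0,3.5,3.5,0])

```text
time: 34.4
tool_pos: [0.5722, 0.0698, 0.0845]
tool_rot: [0.001, 0.994, 0.108, -0.0]
contact_force: [-0.3, -7.9, -0.8]
gripper_width: 0.637
grasp_force: 64.4
```

```bash
python3 - <<'E'
from h import *
plan([(60,(11,-17)),(55,(6.5,-22))]);see()
E
```

```text
now th 64.9 tcp [ 38.1 -34.4] A [ 16.5 -13.6] z 0.0845 F [-0.3 -7.9 -0.8]
60 (11, -17) move [-0.004  -0.0006] turn 4.9
55 (6.5, -22) move [-0.0035 -0.0022] turn 5
narrow 0.95 [364.4 236.7] 357 375 221 256
narrow 0.73 [379.4 216.1] 367 386 198 222
mid 0.87 [377.3 237.3] 368 386 222 258
mid 0.85 [383.6 242.7] 378 398 226 262
mid 0.64 [395.4 248.1] 389 406 230 265
```

Request:
play_rows([
  [-0.002,-0.0003,0],
  [-0.002,-0.0003,0],
  [-0.0018,-0.0011,0],
  [-0.0017,-0.0011,0],
  [0,0,0],
], turn=[2.5,2.4,2.5,2.5,0])

```text
time: 35.22
tool_pos: [0.5649, 0.0682, 0.0845]
tool_rot: [-0.0, 0.981, 0.193, 0.0]
contact_force: [0.6, -3.6, -1.3]
gripper_width: 0.641
grasp_force: 64.3
```

```bash
python3 - <<'E'
from h import *
plan([(45,(2,-25)),(30,(-8,-30))]);see()
E
```

```text
now th 55.1 tcp [ 31.3 -37.6] A [  6.4 -20.8] z 0.0845 F [ 0.6 -3.6 -1.3]
45 (2, -25) move [-0.0017  0.0008] turn 10.1
30 (-8, -30) move [-0.0071  0.0042] turn 15
narrow 0.84 [361.8 234.5] 356 375 217 255
narrow 0.84 [380.1 212.9] 366 386 198 220
mid 0.96 [381.7 243.2] 375 394 225 262
mid 0.88 [392.8 246.9] 385 403 228 266
mid 0.84 [374.3 236. ] 365 385 221 258
```

Narrow slid to rack -x but the opening is still held at about 33 mm, so I'll continue turning in along its corner.

```bash
python3 - <<'E'
from h import *
plan([(45,(2.5,-24.5)),(38,(-1.5,-28)),(32,(-4,-30.5)),(25,(-10,-32)),(15,(-18,-37)),(5,(-25,-44)),(0,(-27.3,-49))])
E
```

```text
now th 55.1 tcp [ 31.3 -37.6] A [  6.4 -20.8] z 0.0845 F [ 0.3 -3.6 -1. ]
45 (2.5, -24.5) move [-0.0011  0.0012] turn 10.1
38 (-1.5, -28) move [-0.0027  0.0005] turn 7
32 (-4, -30.5) move [-0.0016  0.0009] turn 6
25 (-10, -32) move [-0.0049  0.0033] turn 7
15 (-18, -37) move [-0.0079  0.002 ] turn 10
5 (-25, -44) move [-0.0082 -0.0001] turn 10
0 (-27.3, -49) move [-0.0036 -0.0018] turn 5
```

Request:
play_rows([
  [0,0,-0.002],
  [-0.0004,0.0004,0],
  [-0.0004,0.0004,0],
  [-0.0003,0.0004,0],
  [-0.0014,0.0003,0],
  [-0.0013,0.0002,0],
  [0,0,0],
], turn=[0,3.4,3.4,3.3,3.5,3.5,0])

```text
time: 36.3
tool_pos: [0.5632, 0.0696, 0.0837]
tool_rot: [0.001, 0.941, 0.337, 0.003]
contact_force: [4.0, -4.8, 0.4]
gripper_width: 0.641
grasp_force: 64.4
```

```bash
python3 - <<'E'
from h import *
plan([(32,(-4,-30.5)),(25,(-10,-32))]);see()
E
```

```text
now th 38.0 tcp [ 29.4 -36.6] A [  0.7 -27.9] z 0.0837 F [ 4.  -4.8  0.4]
32 (-4, -30.5) move [-0.0037  0.0013] turn 6.0
25 (-10, -32) move [-0.0049  0.0033] turn 7
narrow 0.89 [379.  209.5] 367 387 198 221
narrow 0.67 [363.5 233.2] 356 375 216 253
mid 0.72 [380.3 244.1] 374 393 226 261
mid 0.67 [392.5 245.5] 385 403 229 265
mid 0.63 [373.7 235.1] 366 385 220 257
```

Request:
play_rows([
  [-0.0019,0.0007,0],
  [-0.0018,0.0006,0],
  [-0.0025,0.0017,0],
  [-0.0024,0.0016,0],
  [0,0,0],
], turn=[3,3,3.5,3.5,0])

```text
time: 37.12
tool_pos: [0.562, 0.0729, 0.0892]
tool_rot: [0.007, 0.897, 0.441, 0.011]
contact_force: [15.6, -7.0, 6.0]
gripper_width: 0.638
grasp_force: 65.2
```

```bash
python3 - <<'E'
from h import *
plan([(25,(-10,-32)),(15,(-18,-37)),(5,(-25,-44)),(0,(-27.3,-49))]);see()
E
```

```text
now th 25.0 tcp [ 27.5 -33.6] A [ -2.4 -31.5] z 0.0892 F [15.6 -7.   6. ]
25 (-10, -32) move [-0.0075  0.0012] turn 0.0
15 (-18, -37) move [-0.0079  0.002 ] turn 10
5 (-25, -44) move [-0.0082 -0.0001] turn 10
0 (-27.3, -49) move [-0.0036 -0.0018] turn 5
narrow 0.59 [362.2 227.8] 356 377 215 250
narrow 0.58 [378.8 210.1] 367 387 198 221
narrow 0.27 [382.8 239.6] 374 395 225 262
mid 0.78 [379.9 242.9] 375 393 226 260
mid 0.73 [391.7 246.9] 385 404 228 266
mid 0.58 [372.9 236.3] 365 384 220 258
```

Narrow is jammed: 15 N lateral and the tool lifted 5 mm. I'll back out to θ=37, push farther towards the bookend first, then slide in.

Request:
play_rows([
  [0.003,-0.0015,0],
  [0.003,-0.0015,0],
  [0.002,-0.001,0],
  [0.001,0,0],
  [0,0,0],
], turn=[-4,-4,-4,0,0])

```text
time: 37.95
tool_pos: [0.5632, 0.0699, 0.0836]
tool_rot: [0.001, 0.939, 0.345, 0.002]
contact_force: [3.7, -5.0, 0.4]
gripper_width: 0.641
grasp_force: 64.6
```

```bash
python3 - <<'E'
from h import *
plan([(37,(1.6,-16.2)),(37,(-4.7,-24.6))]);see()
E
```

```text
now th 37.0 tcp [ 29.3 -36.3] A [  0.4 -28.1] z 0.0836 F [ 3.7 -5.   0.4]
37 (1.6, -16.2) move [0.0037 0.0113] turn 0.0
37 (-4.7, -24.6) move [-0.008  -0.0068] turn 0
narrow 0.77 [364.8 234.3] 356 375 216 252
narrow 0.56 [379.4 210.4] 367 387 198 222
mid 0.79 [372.1 235.9] 365 384 221 258
mid 0.68 [392.1 246.7] 385 404 228 265
mid 0.62 [381.2 241.6] 374 394 224 261
```

Request:
play_rows([
  [0.0008,0.0024,0],
  [0.0008,0.0024,0],
  [0.0008,0.0024,0],
  [0.0008,0.0024,0],
  [0.0005,0.0017,0],
  [0,0,0],
], turn=[0,0,0,0,0,0])

```text
time: 38.9
tool_pos: [0.5677, 0.0794, 0.0837]
tool_rot: [0.004, 0.938, 0.346, 0.002]
contact_force: [5.8, -9.2, -1.9]
gripper_width: 0.638
grasp_force: 64.4
```

```bash
python3 - <<'E'
from h import *
plan([(37,(-4.7,-24.6))]);see()
E
```

```text
now th 37.0 tcp [ 31.6 -26. ] A [  2.7 -17.8] z 0.0837 F [ 5.8 -9.2 -1.9]
37 (-4.7, -24.6) move [-0.0087 -0.005 ] turn -0.0
narrow 0.84 [381.6 210.8] 371 387 199 221
narrow 0.51 [367.9 232.2] 360 378 217 253
mid 0.9 [394.8 250.1] 388 406 229 266
mid 0.82 [374.4 235.3] 368 387 221 259
mid 0.79 [384.6 244.1] 376 397 225 263
```

Request:
play_rows([
  [0.0004,0.002,0],
  [-0.0019,-0.0014,0],
  [-0.0019,-0.0014,0],
  [-0.0019,-0.0014,0],
  [-0.0019,-0.0014,0],
  [-0.0019,-0.0014,0],
  [0,0,0],
], turn=[0,0,0,0,0,0,0])

```text
time: 39.98
tool_pos: [0.5605, 0.0756, 0.0854]
tool_rot: [0.003, 0.939, 0.345, 0.005]
contact_force: [7.6, -6.7, 2.3]
gripper_width: 0.636
grasp_force: 64.7
```

```bash
python3 - <<'E'
from h import *
plan([(37,(-5,-25)),(32,(-8,-27))]);see()
E
```

```text
now th 37.0 tcp [ 25.4 -31.4] A [ -3.5 -23.2] z 0.0854 F [ 7.6 -6.7  2.3]
37 (-5, -25) move [-0.0019 -0.0014] turn 0.0
32 (-8, -27) move [-0.0022  0.0011] turn 5
narrow 0.65 [381.  209.3] 369 386 198 221
narrow 0.6 [364.4 229.9] 359 380 215 253
mid 0.85 [386.1 242.6] 378 397 226 262
mid 0.6 [396.  249.8] 388 406 230 266
mid 0.58 [375.1 234.2] 368 387 222 259
```

Request:
play_rows([
  [-0.0015,-0.0008,0],
  [-0.0015,-0.0005,0],
  [-0.0015,0,0],
  [-0.001,0.0005,0],
  [0,0,0],
], turn=[0,0,1.5,1.5,0])

```text
time: 40.8
tool_pos: [0.5579, 0.0745, 0.0874]
tool_rot: [0.005, 0.929, 0.369, 0.008]
contact_force: [12.4, -8.5, 3.8]
gripper_width: 0.639
grasp_force: 65.0
```

```bash
python3 - <<'E'
from h import *
plan([(30,(-10,-28)),(25,(-13,-31)),(15,(-18,-37)),(5,(-25,-44)),(0,(-27.3,-49))]);see()
E
```

```text
now th 34.0 tcp [ 23.1 -33. ] A [ -6.1 -26.3] z 0.0874 F [12.4 -8.5  3.8]
30 (-10, -28) move [-0.0033  0.0011] turn 4.0
25 (-13, -31) move [-0.0027  0.0002] turn 5
15 (-18, -37) move [-0.0051  0.0004] turn 10
5 (-25, -44) move [-0.0082 -0.0001] turn 10
0 (-27.3, -49) move [-0.0036 -0.0018] turn 5
narrow 0.79 [381.5 208.1] 368 386 198 221
narrow 0.63 [365.4 229.3] 360 381 215 250
mid 0.8 [397.6 249.6] 388 406 230 266
mid 0.78 [385.  240.3] 378 397 227 262
mid 0.61 [375.9 234.6] 368 389 221 258
```

Request:
play_rows([
  [0.0025,0,-0.002],
  [0.0015,0.0015,-0.002],
  [0.0006,0.0025,-0.001],
  [0,0,0],
], turn=[-2,-2,0,0])

```text
time: 41.5
tool_pos: [0.5607, 0.0764, 0.0812]
tool_rot: [0.006, 0.941, 0.337, 0.005]
contact_force: [8.7, -13.8, 3.1]
gripper_width: 0.637
grasp_force: 65.2
```

```bash
python3 - <<'E'
from h import *
plan([(38,(-5,-22)),(38,(-8,-24))]);see()
E
```

```text
now th 38.0 tcp [ 25.4 -30.5] A [ -3.3 -21.8] z 0.0812 F [  8.7 -13.8   3.1]
38 (-5, -22) move [-0.0017  0.0001] turn -0.0
38 (-8, -24) move [-0.0034 -0.0013] turn 0
narrow 0.83 [380.  212.5] 370 386 198 220
narrow 0.55 [366.8 230.8] 360 380 216 253
mid 0.96 [384.2 244.4] 379 399 227 263
mid 0.87 [378.3 236.5] 369 388 222 259
mid 0.56 [398.9 247.9] 390 407 230 266
```

Request:
play_rows([
  [-0.0018,-0.0004,-0.0005],
  [-0.0018,-0.0004,-0.0005],
  [-0.0018,-0.0004,0],
  [-0.0018,-0.0006,0],
  [0,0,0],
], turn=[0,0,0,0,0])

```text
time: 42.32
tool_pos: [0.5576, 0.0747, 0.0826]
tool_rot: [0.007, 0.942, 0.337, 0.01]
contact_force: [16.0, -13.3, 3.7]
gripper_width: 0.64
grasp_force: 65.1
```

```bash
python3 - <<'E'
from h import *
plan([(38,(-8,-24)),(30,(-12,-28))]);see()
E
```

```text
now th 38.0 tcp [ 22.8 -32.8] A [ -5.9 -24. ] z 0.0826 F [ 16.  -13.3   3.7]
38 (-8, -24) move [-0.002   0.0005] turn 0.0
30 (-12, -28) move [-0.003   0.0007] turn 8
narrow 0.82 [364.6 231.1] 361 378 217 252
narrow 0.51 [382.5 209.2] 369 387 198 220
mid 0.89 [385.9 240.8] 378 398 226 262
mid 0.85 [397.5 250.1] 388 409 230 266
mid 0.82 [376.3 239.1] 369 388 222 259
```

```bash
python3 - <<'E'
from h import *
def bb(x,y,w,roll=0):
    P=[]
    for dx in(-w/2,w/2):
        for dy in(-12,12):
            for z in(10,80):
                xx,zz=dx,z
                if roll: # tip about lower -x edge toward -x
                    r=np.radians(roll);ax,az=dx+w/2,z-10;xx=-w/2+ax*np.cos(r)-az*np.sin(r);zz=10+ax*np.sin(r)+az*np.cos(r)
                P.append(proj("scene",np.r_[wd(x+xx,y+dy),zz/1000]))
    P=np.array(P);return np.round(np.r_[P.min(0),P.max(0)],1)[[0,2,1,3]]
print("ref mids at stop (obs 376-396 226-263 etc)",bb(2,46,48))
for d in(26,30,34): print("mid2",d,bb(2,46+d,48),"mid",bb(2,-2+d,48))
for x in(-10,-5,0,5):
  for d in(30,34): print("nar",x,d,bb(x,-26+d,40))
print("roll8",bb(-10,-26+32,40,8))
grab_frame("scene")
for t in("narrow","mid"):
  for D in trace("scene",t):
    if 355<D["location"][0]<372 and 225<D["location"][1]<245:
      r=D["region"];c,_=cv2.findContours(r.astype(np.uint8),0,1);a=cv2.approxPolyDP(max(c,key=len),1.5,True)[:,0];print(t,a.tolist())
E
```

```text
ref mids at stop (obs 376-396 226-263 etc) [375.2 398.1 225.1 268.1]
mid2 26 [386.7 410.1 228.7 272.2] mid [365.5 388.1 222.1 264.8]
mid2 30 [388.6 412.  229.3 272.8] mid [367.2 389.9 222.7 265.4]
mid2 34 [390.4 413.9 229.9 273.4] mid [369.  391.8 223.2 266. ]
nar -10 30 [360.3 380.9 217.7 257.7]
nar -10 34 [362.  382.6 218.2 258.3]
nar -5 30 [359.2 379.9 218.8 259. ]
nar -5 34 [360.9 381.6 219.3 259.6]
nar 0 30 [358.2 378.9 219.9 260.3]
nar 0 34 [359.9 380.6 220.5 260.9]
nar 5 30 [357.1 377.8 221.1 261.5]
nar 5 34 [358.8 379.6 221.6 262.2]
roll8 [361.3 383.6 216.  255.8]
narrow [[374, 216], [368, 217], [363, 225], [363, 240], [360, 251], [366, 254], [368, 253], [369, 234], [380, 221], [380, 218]]
```

Request:
play_rows([
  [0.0015,0.002,-0.001],
  [0.0005,0.0025,-0.001],
  [0.0005,0.0025,0],
  [-0.002,0.0004,0],
  [-0.002,0.0004,0],
  [-0.002,0.0004,0],
  [0,0,0],
], turn=[0,0,0,0,0,0,0])

```text
time: 43.55
tool_pos: [0.5577, 0.0803, 0.083]
tool_rot: [0.012, 0.941, 0.337, 0.014]
contact_force: [21.9, -21.7, 4.6]
gripper_width: 0.636
grasp_force: 65.0
```

```bash
python3 - <<'E'
from h import *
plan([(30,(-12,-28))]);see()
E
```

```text
now th 38.0 tcp [ 21.7 -27.3] A [ -7.  -18.6] z 0.083 F [ 21.9 -21.7   4.6]
30 (-12, -28) move [-0.0051 -0.0043] turn 8.0
narrow 0.81 [383.  210.2] 372 386 200 218
narrow 0.74 [368.7 234.7] 362 380 217 254
mid 0.75 [388.9 243.8] 380 401 227 264
mid 0.73 [399.3 248.5] 391 408 231 266
mid 0.67 [377.7 237.1] 371 389 224 260
```

Request:
play_rows([
  [-0.002,-0.0012,-0.0005],
  [-0.002,-0.0012,-0.0005],
  [-0.002,-0.0012,0],
  [-0.002,-0.0012,0],
  [0,0,0],
], turn=[0,0,0,0,0])

```text
time: 44.38
tool_pos: [0.5521, 0.0773, 0.0838]
tool_rot: [0.011, 0.941, 0.336, 0.018]
contact_force: [24.7, -15.1, 5.1]
gripper_width: 0.64
grasp_force: 65.6
```

```bash
python3 - <<'E'
from h import *
plan([(30,(-12,-28)),(20,(-16,-33))]);see()
E
```

```text
now th 38.1 tcp [ 16.9 -31.4] A [-11.8 -22.6] z 0.0838 F [ 24.7 -15.1   5.1]
30 (-12, -28) move [ 0.0005 -0.0014] turn 8.1
20 (-16, -33) move [-0.0035  0.001 ] turn 10
narrow 0.84 [367.7 232.9] 362 379 218 252
narrow 0.63 [381.  212.1] 371 387 198 220
mid 0.87 [378.3 238.5] 371 391 222 261
mid 0.87 [388.4 245.1] 381 400 227 263
mid 0.81 [399.7 249.1] 391 411 230 268
```

```bash
python3 - <<'E'
from h import *
th,p,A,s=now();t=np.radians(th);u=np.array([np.cos(t),-np.sin(t)]);v=np.array([np.sin(t),np.cos(t)])
zb=s["tool_pos"][2]-.0497
q=s["tool_rot"];print("tool z axis",np.round(R.from_quat(np.r_[q[1:],q[0]]).as_matrix()[:,2],3))
for nm,a,b in(("A",0,0),("B",0,24),("C tail+v",56,24),("D tail",56,0)):
    c=A+a*u+b*v; print(nm,np.round(c,1),"bot",np.round(proj("scene",np.r_[wd(*c),zb]),1),"top",np.round(proj("scene",np.r_[wd(*c),zb+.07]),1))
b=grab_frame("scene")
for tn in("new","narrow","twin","mid"):
  for D in trace("scene",tn):
    l=D["location"]
    if 320<l[0]<374 and 200<l[1]<260:
      c,_=cv2.findContours(D["region"].astype(np.uint8),0,1);a=cv2.approxPolyDP(max(c,key=len),1.2,True)[:,0];print(tn,round(D["p"],2),a.tolist())
h=cv2.cvtColor(b,cv2.COLOR_RGB2GRAY)
for r in(222,226,230,236,242,248): print(r,h[r,325:392:1].tolist())
E
```

```text
tool z axis [ 0.04  -0.008 -0.999]
A [-11.8 -22.6] bot [359.2 237.9] top [360.9 210.1]
B [ 3.  -3.7] bot [364.1 244. ] top [366. 216.]
C tail+v [ 47.1 -38.3] bot [339.8 249.9] top [340.8 221.6]
D tail [ 32.3 -57.2] bot [335.1 243.6] top [335.9 215.5]
new 0.91 [[361, 212], [341, 216], [341, 224], [336, 228], [335, 243], [339, 249], [352, 246], [361, 246], [363, 244], [366, 218]]
narrow 0.57 [[380, 217], [373, 216], [369, 218], [366, 223], [364, 243], [362, 250], [365, 252], [370, 252], [372, 232], [383, 221]]
twin 0.62 [[331, 222], [330, 245], [334, 246], [335, 226]]
222 [106, 104, 89, 63, 42, 39, 53, 40, 23, 13, 13, 25, 50, 65, 60, 50, 68, 67, 67, 66, 66, 64, 64, 62, 64, 64, 66, 67, 63, 63, 62, 64, 64, 64, 62, 61, 61, 63, 64, 65, 75, 78, 63, 67, 80, 93, 98, 103, 110, 116, 119, 118, 119, 117, 98, 79, 88, 97, 108, 97, 93, 103, 106, 104, 103, 105, 106]
226 [107, 96, 58, 28, 24, 42, 80, 102, 97, 92, 93, 80, 68, 71, 70, 61, 63, 62, 65, 65, 64, 62, 61, 63, 64, 62, 60, 61, 61, 63, 63, 63, 64, 63, 63, 61, 63, 62, 60, 65, 78, 91, 118, 118, 109, 101, 99, 95, 93, 77, 74, 88, 112, 134, 147, 153,
[... 511 characters left out ...]
6, 60, 77, 109, 122, 124, 124, 125, 123, 113, 82, 72, 81, 87, 66, 57, 54, 54, 53, 55, 63, 79, 97, 109, 112, 112, 111, 111, 112, 113]
242 [23, 24, 23, 23, 27, 41, 56, 58, 58, 57, 54, 49, 50, 49, 53, 59, 60, 60, 59, 59, 60, 58, 57, 55, 55, 57, 60, 60, 60, 58, 57, 58, 58, 60, 58, 57, 58, 59, 61, 66, 65, 64, 63, 62, 62, 64, 64, 75, 102, 106, 106, 105, 106, 107, 106, 97, 74, 72, 96, 103, 110, 91, 89, 75, 65, 58, 57]
248 [23, 22, 22, 23, 23, 22, 23, 24, 25, 25, 25, 29, 34, 45, 56, 58, 58, 59, 58, 55, 52, 51, 51, 54, 51, 48, 44, 45, 47, 47, 47, 47, 45, 46, 46, 46, 49, 58, 63, 64, 63, 64, 64, 65, 62, 60, 59, 75, 92, 100, 102, 106, 107, 108, 105, 91, 66, 83, 104, 106, 107, 106, 107, 108, 107, 96, 68]
```

B is past narrow's corner now. The load comes from new being squeezed between twin's corner and the row at full travel, so I'll reduce the angle.

```bash
python3 - <<'E'
from h import *
plan([(30,(-10,-28)),(22,(-13.5,-33.5)),(12,(-19,-39)),(5,(-25,-44)),(0,(-27.3,-48.5))])
E
```

```text
now th 38.1 tcp [ 16.9 -31.4] A [-11.8 -22.6] z 0.0837 F [ 25.  -14.7   6.6]
30 (-10, -28) move [ 0.0024 -0.0018] turn 8.1
22 (-13.5, -33.5) move [-0.0034 -0.0006] turn 8
12 (-19, -39) move [-0.0058  0.001 ] turn 10
5 (-25, -44) move [-0.0069  0.0001] turn 7
0 (-27.3, -48.5) move [-0.0035 -0.0013] turn 5
```

Request:
play_rows([
  [0.0025,-0.001,0],
  [0.0015,-0.001,0],
  [0.001,0,0],
  [0,0,0],
], turn=[3,3,2,0])

```text
time: 45.32
tool_pos: [0.5476, 0.079, 0.0784]
tool_rot: [0.003, 0.915, 0.402, 0.007]
contact_force: [7.7, -5.2, 6.5]
gripper_width: 0.636
grasp_force: 68.2
```

```bash
python3 - <<'E'
from h import *
plan([(22,(-13.5,-33.5)),(12,(-19,-39)),(5,(-25,-44)),(0,(-27.3,-48.5))]);see()
E
```

```text
now th 29.9 tcp [ 12.1 -30.8] A [-17.6 -26.2] z 0.0784 F [ 7.7 -5.2  6.5]
22 (-13.5, -33.5) move [ 0.0036 -0.0041] turn 7.9
12 (-19, -39) move [-0.0058  0.001 ] turn 10
5 (-25, -44) move [-0.0069  0.0001] turn 7
0 (-27.3, -48.5) move [-0.0035 -0.0013] turn 5
narrow 0.61 [380.8 211. ] 370 386 199 220
mid 0.97 [388.6 245.4] 381 401 227 264
mid 0.96 [397.9 249.5] 392 410 232 267
mid 0.89 [381.1 237.8] 371 390 223 260
```

```bash
python3 - <<'E'
from h import *
plan([(22,(-18,-31)),(12,(-22,-38.5)),(5,(-25,-44.5)),(0,(-27.3,-49))])
E
```

```text
now th 29.9 tcp [ 12.1 -30.8] A [-17.6 -26.2] z 0.0784 F [ 8. -5.  7.]
22 (-18, -31) move [-0.0002 -0.0006] turn 7.9
12 (-22, -38.5) move [-0.0048 -0.0013] turn 10
5 (-25, -44.5) move [-0.0042 -0.0015] turn 7
0 (-27.3, -49) move [-0.0035 -0.0013] turn 5
```

Request:
play_rows([
  [0,0,0.005],
  [0.0002,-0.0008,0],
  [0.0001,-0.0007,0],
  [0,0,0],
], turn=[0,4,4,0])

```text
time: 46.02
tool_pos: [0.5431, 0.0785, 0.0795]
tool_rot: [0.0, 0.885, 0.465, 0.002]
contact_force: [3.9, -1.4, 2.1]
gripper_width: 0.635
grasp_force: 65.1
```

```bash
python3 - <<'E'
from h import *
plan([(12,(-22,-38.5)),(5,(-25,-44.5)),(0,(-27.3,-49))]);see()
E
```

```text
now th 22.0 tcp [  7.8 -32.3] A [-22.2 -31.8] z 0.0795 F [ 3.9 -1.4  2.1]
12 (-22, -38.5) move [-0.0005 -0.0014] turn 10.0
5 (-25, -44.5) move [-0.0042 -0.0015] turn 7
0 (-27.3, -49) move [-0.0035 -0.0013] turn 5
narrow 0.61 [380.1 211.6] 368 386 197 220
narrow 0.54 [367.  232.2] 360 382 216 253
mid 0.95 [378.8 235.9] 370 389 222 259
mid 0.86 [400.  247.2] 391 408 230 266
mid 0.83 [386.5 245.9] 379 399 226 263
```

Request:
play_rows([
  [0.0008,-0.0007,0.002],
  [0.0008,-0.0007,0.002],
  [0,0,0],
  [0,0,0],
], turn=[5,5,0,0])

```text
time: 46.72
tool_pos: [0.5413, 0.0762, 0.0808]
tool_rot: [-0.001, 0.842, 0.54, -0.002]
contact_force: [-1.8, -4.1, -4.1]
gripper_width: 0.637
grasp_force: 64.6
```

```bash
python3 - <<'E'
from h import *
plan([(5,(-25,-44.5)),(0,(-27.3,-48.5))]);see()
E
```

```text
now th 12.1 tcp [  6.6 -34.9] A [-23.  -39.6] z 0.0808 F [-1.8 -4.1 -4.1]
5 (-25, -44.5) move [-0.003  -0.0006] turn 7.1
0 (-27.3, -48.5) move [-0.0034 -0.0008] turn 5
narrow 0.78 [363.5 229.7] 359 377 215 251
narrow 0.67 [380.4 209. ] 367 387 198 221
narrow 0.63 [396.9 247.1] 387 405 229 266
mid 0.8 [374.2 235.3] 367 387 221 259
mid 0.78 [393.9 245. ] 388 406 229 265
mid 0.63 [383.3 244.8] 375 397 225 263
```

Request:
play_rows([
  [-0.001,-0.0002,0.002],
  [-0.002,-0.0004,0.001],
  [-0.0017,-0.0004,0],
  [-0.0017,-0.0004,0],
  [0,0,0],
], turn=[3.6,3.5,2.5,2.5,0])

```text
time: 47.55
tool_pos: [0.5365, 0.0752, 0.0853]
tool_rot: [-0.0, 0.78, 0.625, -0.0]
contact_force: [-1.2, -4.7, -0.1]
gripper_width: 0.643
grasp_force: 64.9
```

```bash
python3 - <<'E'
from h import *
plan([(0,(-27.3,-48.5))]);see()
for D in trace("scene","narrow"):
    l=D["location"]
    if 340<l[0]<374 and 220<l[1]<260:
      c,_=cv2.findContours(D["region"].astype(np.uint8),0,1);a=cv2.approxPolyDP(max(c,key=len),1.2,True)[:,0];print(a.tolist())
for y in(-36,-26,-20):
  for x in(-10,0): print(x,y,[np.round(proj("scene",np.r_[wd(x+a,y+b),z]),0).tolist() for a,b,z in((20,-12,.08),(20,12,.08),(-20,12,.08),(-20,-12,.08),(20,-12,.024),(20,12,.024))])
E
```

```text
now th -0.0 tcp [  2.1 -37. ] A [-25.9 -47.8] z 0.0853 F [-1.2 -4.7 -0.1]
0 (-27.3, -48.5) move [-0.0015 -0.0004] turn -0.0
narrow 0.73 [379.4 208.3] 366 387 198 221
narrow 0.62 [360.  230.9] 355 375 214 250
mid 0.84 [392.9 247.4] 384 402 229 264
mid 0.78 [370.1 239.7] 363 383 221 257
mid 0.76 [379.5 243.2] 373 391 226 261
[[368, 214], [364, 215], [359, 220], [355, 247], [360, 250], [363, 249], [364, 230], [375, 218], [374, 216]]
-10 -36 [[345.0, 221.0], [355.0, 225.0], [363.0, 216.0], [353.0, 213.0], [344.0, 243.0], [354.0, 247.0]]
0 -36 [[342.0, 224.0], [353.0, 227.0], [361.0, 218.0], [351.0, 215.0], [342.0, 246.0], [352.0, 249.0]]
-10 -26 [[349.0, 223.0], [359.0, 226.0], [368.0, 217.0], [358.0, 214.0], [348.0, 245.0], [358.0, 248.0]]
0 -26 [[347.0, 225.0], [357.0, 228.0], [366.0, 219.0], [355.0, 216.0], [346.0, 247.0], [356.0, 251.0]]
-10 -20 [[352.0, 224.0], [362.0, 227.0], [370.0, 218.0], [360.0, 215.0], [350.0, 246.0], [361.0, 249.0]]
0 -20 [[349.0, 226.0], [360.0, 229.0], [368.0, 220.0], [358.0, 217.0], [348.0, 248.0], [358.0, 251.0]]
```

New is square between twin and narrow. I'll centre it and lower it to the floor.

Request:
play_rows([
  [-0.0014,0.0003,0],
  [0,0,-0.008],
  [0,0,-0.008],
  [0,0,-0.007],
  [0,0,-0.004],
  [0,0,0],
], turn=[0,0,0,0,0,0])

```text
time: 48.55
tool_pos: [0.5435, 0.0758, 0.0725]
tool_rot: [0.005, 0.78, 0.626, 0.006]
contact_force: [-19.5, -4.5, 57.2]
gripper_width: 0.638
grasp_force: 73.0
```

Request:
play_rows([
  [0,0,0.008],
  [0,0,0.008],
  [0,0,0],
  [0,0,0],
], turn=[0,0,0,0])

```text
time: 49.05
tool_pos: [0.5347, 0.0757, 0.0732]
tool_rot: [-0.001, 0.78, 0.626, -0.001]
contact_force: [-0.6, -3.0, 2.1]
gripper_width: 0.642
grasp_force: 66.7
```

```bash
python3 - <<'E'
from h import *
plan([]);q=state()["tool_rot"];print(np.round(R.from_quat(np.r_[q[1:],q[0]]).as_matrix()[:,2],3));see()
for t in("new","twin","narrow"):
  for D in trace("scene",t):
    l=D["location"]
    if 320<l[0]<374 and 200<l[1]<260:
      c,_=cv2.findContours(D["region"].astype(np.uint8),0,1);a=cv2.approxPolyDP(max(c,key=len),1.2,True)[:,0];print(t,round(D["p"],2),a.tolist())
th,p,A,s=now();zb=s["tool_pos"][2]-.0497
for a in((p[0]+28,p[1]-10.8),(p[0]+28,p[1]+13.2),(p[0]-28,p[1]+13.2),(p[0]-28,p[1]-10.8)):
  print([np.round(proj("scene",np.r_[wd(*a),z]),0).tolist() for z in(zb,zb+.07)])
E
```

```text
now th -0.1 tcp [  0.2 -36.8] A [-27.8 -47.7] z 0.0732 F [-0.6 -3.   2.1]
[-0.002  0.    -1.   ]
narrow 0.94 [377.8 210.8] 367 386 198 222
narrow 0.67 [361.7 231.9] 354 374 215 251
mid 0.92 [393.1 244.2] 383 401 228 264
mid 0.77 [380.  244.2] 372 392 225 261
mid 0.61 [369.4 233.4] 363 384 219 257
new 0.97 [[361, 211], [354, 210], [350, 218], [350, 228], [348, 230], [341, 230], [340, 247], [342, 249], [349, 251], [354, 247], [358, 221], [362, 216]]
twin 0.64 [[336, 216], [331, 222], [332, 234], [329, 244], [330, 246], [339, 247], [339, 216]]
narrow 0.67 [[369, 215], [363, 216], [358, 222], [354, 248], [360, 251], [363, 249], [364, 230], [374, 218]]
[[340.0, 248.0], [341.0, 220.0]]
[[350.0, 251.0], [351.0, 223.0]]
[[362.0, 238.0], [363.0, 211.0]]
[[352.0, 235.0], [353.0, 208.0]]
```

Request:
play_rows([
  [-0.0016,0.0003,0.003],
  [0,0,-0.004],
  [0,0,-0.005],
  [0,0,0],
], turn=[0,0,0,0])

```text
time: 49.9
tool_pos: [0.5336, 0.0756, 0.0682]
tool_rot: [0.0, 0.78, 0.626, -0.0]
contact_force: [-0.6, -5.4, -2.1]
gripper_width: 0.637
grasp_force: 66.3
```

```bash
python3 - <<'E'
from h import *
plan([]);s=state();q=s["tool_rot"];print(np.round(R.from_quat(np.r_[q[1:],q[0]]).as_matrix()[:,2],3),s["ft_torque"])
E
```

```text
now th -0.1 tcp [ -0.8 -37.2] A [-28.8 -48.1] z 0.0682 F [-0.6 -5.4 -2.1]
[-0.001 -0.    -1.   ] [-0.88986939  0.13032267 -0.00388538]
```

Request:
play_rows([
  [0,0,-0.004],
  [0,0,-0.004],
  [0,0,-0.002],
  [0,0,0],
], turn=[0,0,0,0])

```text
time: 50.4
tool_pos: [0.5343, 0.0755, 0.0606]
tool_rot: [0.0, 0.78, 0.626, -0.0]
contact_force: [-5.4, -5.6, 8.7]
gripper_width: 0.639
grasp_force: 67.5
```

Request:
play_rows([
  [-0.0004,-0.002,0],
  [0,0,0],
  [0,0,0],
  [0,0,0.025],
  [0,0,0.03],
  [0,0,0.01],
  [0,0,0],
], turn=[0,0,0,0,0,0,0], hand=0.0854)

```text
time: 51.28
tool_pos: [0.5339, 0.0739, 0.1238]
tool_rot: [0.0, 0.78, 0.626, 0.001]
contact_force: [0.7, -0.1, -0.6]
gripper_width: 0.998
grasp_force: 0.0
```

```bash
python3 - <<'E'
from h import *
plan([]);see()
for t in("new","twin","narrow"):
  for D in trace("scene",t):
    l=D["location"]
    if 320<l[0]<374 and 200<l[1]<260:
      c,_=cv2.findContours(D["region"].astype(np.uint8),0,1);a=cv2.approxPolyDP(max(c,key=len),1.2,True)[:,0];print(t,round(D["p"],2),a.tolist())
for n,x,y,w in(("twin",-1,-63,28),("new",-1,-39,28),("nar",-10,-15,20),("nar0",0,-15,20),("mid",0,9,24),("mid2",0,57,24)):
  print(n,[np.round(proj("scene",np.r_[wd(x+a,y+b),z]),0).tolist() for a,b,z in((w,-12,.08),(w,12,.08),(-w,12,.08),(-w,-12,.08),(w,-12,.024),(w,12,.024))])
E
```

```text
now th -0.1 tcp [ -0.2 -38.7] A [-28.2 -49.6] z 0.1238 F [ 0.7 -0.1 -0.6]
narrow 0.84 [380.8 211.1] 367 386 198 221
narrow 0.83 [358.6 231.1] 353 373 214 252
mid 0.96 [369.3 237.4] 362 382 220 257
mid 0.88 [391. 245.] 382 400 228 264
bookend_face 0.36 [391.5 249.2] 382 400 228 264
new 0.85 [[354, 215], [347, 219], [340, 229], [340, 247], [346, 250], [351, 250], [353, 245], [355, 220], [357, 218]]
new 0.3 [[346, 210], [342, 210], [337, 214], [330, 223], [331, 245], [337, 247], [339, 246], [339, 226], [351, 215], [351, 212]]
twin 0.6 [[347, 212], [340, 214], [331, 224], [330, 243], [333, 245], [338, 245], [339, 225], [349, 214]]
narrow 0.83 [[366, 214], [360, 216], [357, 220], [353, 242], [353, 249], [361, 252], [363, 249], [363, 231], [373, 218], [372, 216]]
twin [[329.0, 222.0], [339.0, 225.0], [352.0, 212.0], [342.0, 209.0], [329.0, 244.0], [339.0, 247.0]]
new [[339.0, 225.0], [350.0, 228.0], [362.0, 215.0], [352.0, 212.0], [339.0, 247.0], [349.0, 250.0]]
nar [[354.0, 224.0], [364.0, 228.0], [373.0, 218.0], [362.0, 215.0], [353.0, 246.0], [363.0, 250.0]]
nar0 [[351.0, 227.0], [362.0, 230.0], [370.0, 221.0], [360.0, 217.0], [350.0, 249.0], [361.0, 252.0]]
mid [[361.0, 231.0], [372.0, 234.0], [382.0, 223.0], [371.0, 220.0], [360.0, 253.0], [370.0, 257.0]]
mid2 [[383.0, 238.0], [394.0, 241.0], [404.0, 229.0], [393.0, 226.0], [381.0, 260.0], [392.0, 264.0]]
```

Request:
play_rows([
  [0,0,0.03],
  [-0.05,-0.05,0.02],
  [-0.06,-0.06,0],
  [-0.04,-0.06,0],
], turn=[0,0,0,0])

```text
time: 52.12
tool_pos: [0.4107, -0.0656, 0.1703]
tool_rot: [0.0, 0.779, 0.627, 0.0]
contact_force: [1.2, -0.7, -0.2]
gripper_width: 1.001
grasp_force: 0.0
```

```bash
python3 - <<'E'
from h import *
print(state()["time"])
for cam_ in("top","scene"):
  im=grab_frame(cam_);hsv=cv2.cvtColor(im,cv2.COLOR_RGB2HSV)
  g=cv2.cvtColor(im,cv2.COLOR_RGB2GRAY).astype(np.float32)
  print(cam_)
  # sample brightness along y on the top plane at several x, and along x at each carton centre
  for i,y in enumerate((-63,-39,-15,9,33,57)):
    row=[]
    for x in range(-40,41,2):
      px=proj(cam_,np.r_[wd(x,y),.08]); b=cv2.getRectSubPix(im,(1,1),tuple(map(float,px)))[0,0].astype(int); row.append(f"{b[0]-b[2]:3d}")
    print(y,"R-B",*row)
  for x in(-20,-14,8,14):
    row=[]
    for y in range(-81,82,3):
      px=proj(cam_,np.r_[wd(x,y),.08]); row.append(int(cv2.getRectSubPix(g,(1,1),tuple(map(float,px)))[0,0]))
    print("x",x,*row)
E
```

```text
52.125
top
-63 R-B  -7  -2   6  18  35  56  75  87  91  92  93  95  93  88  80  65  51  40  35  35  35  38  45  59  75  87  93  94  93  92  91  86  76  51  21  -1 -11 -12 -11 -11 -13
-39 R-B -11 -10  -7  -2  12  28  47  65  80  87  92  95  95  93  90  84  71  56  42  37  35  34  35  40  51  65  80  88  92  92  91  91  89  81  58  30   5 -10 -12 -12 -12
-15 R-B  49  73  84  86  78  61  44  32  26  26  26  27  33  50  65  80  88  89  84  70  50  33  23  17   5  -2  -8 -10 -10  -9 -10  -7  -9 -11 -11 -12 -14 -14 -14 -13 -13
9 R-B -12  -9   0  16  35  57  71  82  86  84  85  80  70  57  46  39  36  34  36  39  47  61  72  80  86  87  85  82  69  47  21  -1  -7  -9 -10 -13 -13 -14 -14 -13 -13
33 R-B -11  -9  -9  -7   0  12  26  41  59  74  83  85  85  84  78  68  55  44  36  34  34  35  39  47  60  73  81  86  86  84  77  64  35   8  -7 -12 -14 -13 -12 -13 -13
57 R-B -12 -10  -9  -9  -6   3  17  34  50  67  79  84  85  86  83  76  65  53  41  36  35  34  37  42  51  64  76  84  86  88  84  75  56  24   2  -9 -10 -13 -13 -12 -12
x -20 77 85 107 135 153 161 163 163 164 163 156 153 158 161 1
[... 2005 characters left out ...]
108 107 106 106 98 92 107 108 107 108 107 110 125 114 69 54 54
x -14 100 81 81 110 126 128 126 126 125 121 106 109 118 119 119 117 113 99 85 104 105 106 107 105 102 89 95 128 143 142 143 145 145 144 121 103 112 116 113 114 113 112 98 89 105 110 112 110 110 114 127 115 73 57 53
x 8 100 78 68 97 116 119 120 121 119 116 105 112 130 133 131 130 128 125 101 68 83 116 118 118 119 117 106 93 108 110 109 109 110 109 103 100 116 117 118 119 117 119 109 110 125 126 124 120 121 118 129 116 73 59 60
x 14 100 78 69 96 115 118 118 116 117 117 102 89 114 118 118 117 117 114 93 62 59 85 115 118 118 118 109 90 98 101 103 102 106 102 96 93 107 109 109 109 110 110 98 88 106 111 110 109 108 100 111 107 72 60 59
```

From the numbers, narrow's top is about 10 mm too far to rack -x: it is leaning roughly 10° on the lip. I'll lower the open hand over it and nudge it upright with the -x finger's inner face.

Request:
play_rows([
  [0.0307,0.041,-0.01],
  [0.0307,0.041,-0.01],
  [0.0307,0.041,-0.01],
  [0.0306,0.041,-0.005],
  [0,0,0],
  [0,0,-0.04],
  [0,0,-0.04],
  [0,0,0],
], turn=[0,0,0,0,0,0,0,0])

```text
time: 53.22
tool_pos: [0.5312, 0.0987, 0.0516]
tool_rot: [-0.002, 0.78, 0.626, -0.003]
contact_force: [-0.4, -0.4, 1.4]
gripper_width: 0.998
grasp_force: 0.0
```

```bash
python3 - <<'E'
from h import *
plan([])
E
```

```text
now th -0.1 tcp [ -8.2 -15.1] A [-36.2 -25.9] z 0.0516 F [-0.4 -0.4  1.4]
```

Request:
play_rows([
  [0.0042,-0.0009,0],
  [0.0042,-0.0009,0],
  [0.0042,-0.0009,0],
  [0.0042,-0.0009,0],
  [0.0042,-0.0009,0],
  [0,0,0],
], turn=[0,0,0,0,0,0])

```text
time: 53.98
tool_pos: [0.5562, 0.0945, 0.0554]
tool_rot: [0.0, 0.78, 0.626, 0.0]
contact_force: [0.1, -0.1, -0.0]
gripper_width: 1.001
grasp_force: 0.3
```

```bash
cat >> h.py <<'E'
def chk(cams=("scene",)):
  for cam_ in cams:
    im=grab_frame(cam_)
    for y in(-39,-15,9):
      print(cam_,y,*[int((lambda b:int(b[0])-int(b[2]))(cv2.getRectSubPix(im,(1,1),tuple(map(float,proj(cam_,np.r_[wd(x,y),.08]))))[0,0])) for x in range(-40,41,4)])
E
python3 - <<'E'
from h import *
plan([]);chk()
E
```

```text
now th -0.1 tcp [ 17.1 -13.8] A [-10.9 -24.7] z 0.0554 F [ 0.1 -0.1 -0. ]
scene -39 -3 -3 -3 -3 -3 -3 -2 0 8 13 14 6 -2 -3 -2 -2 -2 -3 -3 -3 3
scene -15 -1 0 8 38 63 71 51 35 31 32 45 65 75 72 57 43 34 17 16 9 3
scene 9 -15 -7 20 56 70 64 46 31 31 34 49 68 72 73 67 48 38 24 16 25 33
```

Request:
play_rows([
  [-0.008,0.0018,0],
  [0,0,0.04],
  [0,0,0.05],
  [-0.05,-0.05,0],
  [-0.06,-0.06,0],
  [-0.04,-0.06,0],
], turn=[0,0,0,0,0,0])

```text
time: 54.78
tool_pos: [0.423, -0.0445, 0.1452]
tool_rot: [0.001, 0.779, 0.627, 0.0]
contact_force: [0.4, -1.5, 0.4]
gripper_width: 1.001
grasp_force: 0.0
```

```bash
python3 - <<'E'
from h import *
chk(("top","scene"))
for D in trace("scene","narrow"):
    l=D["location"]
    if 340<l[0]<374 and 220<l[1]<260:
      c,_=cv2.findContours(D["region"].astype(np.uint8),0,1);print(cv2.approxPolyDP(max(c,key=len),1.2,True)[:,0].tolist())
for x in(-6,): print([np.round(proj("scene",np.r_[wd(x+a,-15+b),z]),0).tolist() for a,b,z in((20,-12,.08),(20,12,.08),(-20,12,.08),(-20,-12,.08),(20,-12,.024),(20,12,.024))])
g=cv2.cvtColor(grab_frame("top"),cv2.COLOR_RGB2GRAY).astype(np.float32)
for x in(-18,10):print(x,*[int(cv2.getRectSubPix(g,(1,1),tuple(map(float,proj("top",np.r_[wd(x,y),.08]))))[0,0]) for y in range(-81,82,3)])
print(state()["time"])
E
```

```text
top -39 -12 -8 12 48 81 91 95 91 71 43 35 36 50 81 92 93 88 58 5 -13 -13
top -15 -11 -7 7 34 65 86 80 54 36 34 41 65 88 83 40 -5 -9 -12 -12 -14 -13
top 9 -11 0 35 72 86 84 71 47 36 35 45 71 86 86 68 23 -8 -12 -14 -13 -13
scene -39 -15 -15 -8 26 68 76 77 67 45 33 32 37 54 75 77 76 76 70 50 41 28
scene -15 -14 -8 1 29 61 71 51 33 31 33 45 65 74 72 57 42 34 19 28 35 40
scene 9 -14 -7 20 57 69 64 45 32 30 33 49 67 70 72 67 48 38 24 16 24 32
[[365, 219], [359, 220], [354, 227], [353, 250], [358, 254], [362, 251], [363, 228], [367, 222]]
[[353.0, 225.0], [363.0, 229.0], [372.0, 219.0], [361.0, 216.0], [352.0, 247.0], [362.0, 251.0]]
-18 78 87 113 139 155 163 164 164 162 159 152 152 157 161 164 165 165 158 149 151 158 162 163 164 163 161 157 152 155 161 162 162 161 159 151 150 154 155 154 154 154 152 149 150 152 154 155 155 153 150 152 167 175 175 177
10 79 82 108 143 163 170 173 174 174 171 169 173 182 191 193 194 191 187 168 152 153 158 161 162 163 162 156 148 151 155 157 156 156 158 158 162 169 173 173 172 172 172 165 170 180 183 185 186 185 181 176 175 176 176 176
54.975
```

```bash
python3 -c "
from plant import *
print(job_done())"
```

```text
the job is handed in; nothing more can be done
None
```

The job is handed in at about 55 s. By the last camera readings (no picture viewed), the new carton is on the channel floor, square, directly behind its twin, with all six pressed together. Narrow, which had tipped against a side lip, was nudged upright again and sits about 6 mm off-centre.

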